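# Calibrate and unload the plant-sensor dock

### The job

While the soil-sensor cards are still in the dock, use the orange tuning tool to turn both slotted trimmer screws, in either order, until each white pointer aims at its black mark; turn the screws only with the tool and keep the gripper's fingers off the dock itself. Then put the tool back upright in its wooden stand, and pull every card up out of the dock and stand it upright, fully down, in a slot of the blue crate (any free slot, one card each). Leave the tumbler, jug and pot alone.

Things in the scene. Friction and masses are not known exactly. Their poses are not given: they have to be found in the camera images.
- dock: Fixed dock 185 x 230 mm; origin on the table where rack and console meet, mid-length. Grey rack: x -90..0 mm, y -115..115, 65 high, four card slots at x -45, y -75, -25, 25, 75, each 76 long (x), 11 wide (y), 55 deep. White console: x 0..95, 45 high, with slotted trimmer screws at x 50, y -60 (dry) and y 60 (wet), a black mark on the +x side of each dial.
- trim_dry (a joint): Dry trimmer (brass head): rad, positive anticlockwise from above, 0 = white pointer along dock +x at the black mark; travel -1.6..1.6. Black dial 60 mm across, 3 thick; on it a 30 mm head 12 high, cut right across through the centre by a straight slot in line with the pointer, 6.5 wide, 12 deep. Stays where left; friction about 0.04 N m.
- trim_wet (a joint): Wet-point trimmer (steel head) at dock x 50, y +60 mm: same make and angle convention as trim_dry.
- trim_dry_slot (a point): Centre of the floor of the dry trimmer's slot, 48 mm above the table, on its turning axis (12 mm below the head's top); x axis along the slot towards the pointer, z up.
- trim_wet_slot (a point): The same point of the wet trimmer.
- tool: Plastic tuning tool, 124 mm, 40 g, upright blade down. Origin: middle of the blade end; z up the tool, x across the blade. Blade 20 wide (x) x 3 thick x 14 high; shank 16 mm round to z 50; flange 40 x 40, z 50..54; orange handle 18 x 18 (sides along x, y), z 54..124, white line on its end along the blade. In the stand the flange rests on top: origin 10 mm above the table.
- tool_tip (a point): Middle of the blade's end, same as the tool's origin.
- stand: Fixed wooden tool stand, 75 x 75 x 60 mm, with a square hole 28 x 28 mm, 56 mm deep, in the middle of its top. Origin: centre of its underside on the table.
- crate: Loose blue crate, about 1.2 kg, 110 (x) x 230 (y) x 65 mm high, solid, four slots in its top at x 0, y -75, -25, 25, 75 mm, each 86 long (x), 16 wide (y), 55 deep (floor 10 mm above the table); a card in one leans 0.2 rad at most. Origin: centre of its underside. On the robot's left or right, the stand on the other side.
- tumbler: Bystander: empty glass tumbler, 72 mm across, 95 mm high. Origin: centre of its base.
- jug: Bystander: white jug with a handle, 100 mm across, 130 mm high. Origin: centre of its base.
- pot: Bystander: red pot with two black side handles, 110 mm across the bowl, 100 mm high. Origin: centre of its base.
- card0: Soil-moisture sensor card: upright plate, green board 70 mm wide (its x) x 6 thick (y), 130 tall (z), a white grip strip 10 mm thick (y) along its top 30 mm; 60 g. Origin: centre of its bottom edge. May be absent. Starts in one of the dock's rack slots, bottom edge 10 mm above the table, top edge at 140 mm.
- card1: Soil-moisture sensor card: upright plate, green board 70 mm wide (its x) x 6 thick (y), 130 tall (z), a white grip strip 10 mm thick (y) along its top 30 mm; 60 g. Origin: centre of its bottom edge. May be absent. Starts in one of the dock's rack slots, bottom edge 10 mm above the table, top edge at 140 mm.
- card2: Soil-moisture sensor card: upright plate, green board 70 mm wide (its x) x 6 thick (y), 130 tall (z), a white grip strip 10 mm thick (y) along its top 30 mm; 60 g. Origin: centre of its bottom edge. May be absent. Starts in one of the dock's rack slots, bottom edge 10 mm above the table, top edge at 140 mm.
- card3: Soil-moisture sensor card: upright plate, green board 70 mm wide (its x) x 6 thick (y), 130 tall (z), a white grip strip 10 mm thick (y) along its top 30 mm; 60 g. Origin: centre of its bottom edge. May be absent. Starts in one of the dock's rack slots, bottom edge 10 mm above the table, top edge at 140 mm.
- crate_slot0 (a point): Mouth centre (top face, 65 mm above the table) of slot 0 of the crate; axes as those of the crate.
- crate_slot1 (a point): Mouth centre (top face, 65 mm above the table) of slot 1 of the crate; axes as those of the crate.
- crate_slot2 (a point): Mouth centre (top face, 65 mm above the table) of slot 2 of the crate; axes as those of the crate.
- crate_slot3 (a point): Mouth centre (top face, 65 mm above the table) of slot 3 of the crate; axes as those of the crate.
Not all that is in view belongs to the job. Leave any pink or yellow look-alike of the card1 alone.

How it is judged:
On the way, in this order (a step that is already met when the one before it is completed fails the run):
1. both trimmer pointers are at their marks (within 0.15 rad), with the tool's blade in the slot of one of them and every card still in the dock (value of joint trim_dry between -0.15 and 0.15 rad and value of joint trim_wet between -0.15 and 0.15 rad and z of each of card0, card1, card2, card3 in the frame of dock below 0.03 m and horizontal distance between each of card0, card1, card2, card3 and dock below 0.12 m and ((horizontal distance between tool_tip and trim_dry_slot below 0.008 m and distance between tool_tip and trim_dry_slot below 0.013 m) or (horizontal distance between tool_tip and trim_wet_slot below 0.008 m and distance between tool_tip and trim_wet_slot below 0.013 m))), for 0.2 s.
2. the tool is back upright in its stand (horizontal distance between tool and stand below 0.015 m and height (world z) of tool below 0.018 m and angle between tool's own z axis and vertical below 0.15 rad and value of joint trim_dry between -0.15 and 0.15 rad and value of joint trim_wet between -0.15 and 0.15 rad), for 0.2 s.
At the end, for the whole second after the job is handed in: Trimmers within 0.15 rad of their marks; tool upright (0.15 rad) in its stand, within 15 mm of centre, blade end under 18 mm above table; each card in a slot of the upright crate (bottom edge under 25 mm above crate underside, lean under 0.35 rad); all at rest (all of step 2 and linear speed of each of tool, card0, card1, card2, card3 below 0.03 m/s and angle between crate's own z axis and vertical below 0.1 rad and z of each of card0, card1, card2, card3 in the frame of crate below 0.025 m and x of card0 in the frame of crate between -0.03 and 0.03 m and y of card0 in the frame of crate between -0.1 and 0.1 m and angle between each of card0, card1, card2, card3's own z axis and vertical below 0.35 rad and x of card1 in the frame of crate between -0.03 and 0.03 m and y of card1 in the frame of crate between -0.1 and 0.1 m and x of card2 in the frame of crate between -0.03 and 0.03 m and y of card2 in the frame of crate between -0.1 and 0.1 m and x of card3 in the frame of crate between -0.03 and 0.03 m and y of card3 in the frame of crate between -0.1 and 0.1 m); the robot touches nothing.
It fails at once if the tumbler is moved more than 30 mm (distance of tumbler from where it was at the start of the episode above 0.03 m).
It fails at once if the jug is moved more than 30 mm (distance of jug from where it was at the start of the episode above 0.03 m).
It fails at once if the pot is moved more than 30 mm (distance of pot from where it was at the start of the episode above 0.03 m).
It fails at once if the gripper's fingers press on the dock (or turn its screws directly) with more than 10 N (contact force between the fingers and dock above 10 N).
Of card0, card1, card2, card3 only 3 to 4 are there at a start; the rules pass over those that are not, and their reading is None.
At some moment in a run one of crate may be knocked a few centimetres aside while the robot is not near it.
It also fails if it takes over 200 s, if anything falls off the work surface, if the arm or the gripper's body presses on something with over 40 N, if the wrist force passes 120 N, or if a joint passes its speed limit or range.

### The arm

A 6-joint arm with a two-finger parallel gripper is mounted at the origin on the work surface. World frame = base frame: x ahead of the robot, y to its left, z up, the work surface at z = 0. Lengths are in m, angles in rad, forces in N, time in s.
With the tool pointing down it reaches from about 0.35 to 0.975 m from the base axis. Payload 4.9 kg.
Tool frame: the origin (TCP) lies on the centre line of the jaws, within the pads' length; the fingertips stand manip.tcp_to_tips ahead of it and the grasp point (between the pads) is the TCP (manip.tcp_to_tips is the distance from the TCP to the fingertips, in m); y points along the fingers, z is the direction in which the jaws open and shut, and the axes are right-handed (so a half turn about y gives the same grasp; the last joint's range is limited). The gripper opens to 85 mm and grips with 20 to 120 N. Pads are 22 mm wide; open, the fingers measure 114 mm over their backs; the gripper's body (76 mm by 85 mm) begins 54 mm behind the grasp point. The pads swing forward as they close: fully open they stand 13 mm farther back than shut.
Start: joints at [-1.231, 0.053, 1.613, -0, 1.476, -0.119], TCP at [0.277, -0.56, 0.25] pointing down, gripper open.
Joint ranges: [-3.01, 3.01], [-1.01, 2.22], [0.06, 2.58], [-1.02, 4.17], [0.09, 2.62], [-3.14, 3.14]. Speed limits (rad/s): [2.57, 2.57, 3.14, 3.14, 3.14, 3.14].

### API

Orientations are given as a unit quaternion [w, x, y, z].
In Python, from plant import manip gives the robot as it stands.
- The arm moves only by the tool apply_moves, never from a script. Its argument "moves" is a list of rows, each a list of 7 numbers: the gripper's target within -1 to 1 (shut at 1, half-way at 0, fully open at -1), then the shift along the tool's x, y, z in mm, then the turn, a rotation vector about the tool's x, y, z in degrees. A call has 1 to 20 rows; each row shifts and turns the commanded pose from where the row before left it, along the tool's axes as they then stand; what a row does not reach is not made up. A row lasts 1/10 s, in which the tool goes at most 50 mm and 8.59 degrees, less where a joint would pass 70% of its speed; a pose out of reach is approached as far as the arm can. A call with a gripper value outside its range is refused whole. The fingers move at their own pace and stop on an object; the grip force is fixed at half the most. Time passes only in rows, so rows that do not move let the fingers close. It gives the time, the measured TCP pose, the force and the opening at its end, in the units of the state.
- manip.state(): the state, without advancing time (a new reading comes with each control period).
- manip.grab_frame(name): name is "scene" or "top" or "wrist"; returns the picture (480x640x3 uint8, blue, green, red); there is no depth.
- manip.calibration(name): a dict with "mtx" (3x3 intrinsics, pixels), "T" (4x4, takes a point from camera to world coordinates); the wrist camera has in their place "T_tool_cam" (4x4, takes a point from camera to tool coordinates, whose origin is the TCP and whose axes are the tool frame's). Camera axes: x right, y down, z forward; pixel columns grow to the right and rows downward; lengths in m; the calibration is good to about 2 mm. A picture is of the moment at which its call begins: read the wrist's pose just before it. calibration takes no time and is no camera call.
- manip.job_done(): hands the job in, once; it reports no verdict.
The state is a dict: "time": time; "joint_pos": joint angles; "joint_vel": joint speeds; "joint_efforts": joint torques, N m; "tool_pos": TCP position; "tool_rot": TCP orientation; "contact_force": force on the tool from outside, world axes, zero at the start; "ft_torque": the same for the moment, N m; "gripper_width": opening from 0.0 (shut) to 1.0 (fully open).
Only numpy, scipy, OpenCV 4.12 (cv2) and the standard library are available. Lean on these libraries where they do the work, as an engineer would, in place of code of your own. Each camera call takes 0.05 s, during which the arm holds its last target. There are 200 camera calls.

## Working session

There is one attempt and no reset: what is moved stays moved. The work goes in short steps, Python scripts to look and compute and a tool call to move; the robot and the scene stay as the last step left them, time stands still between calls to the robot, and variables do not carry over. Pictures are saved under pics/ and viewed, about 12 in all and at most 16, crops included, and the job is handed in when it is done.

Besides the shell and the picture viewer there is one more tool, called by a JSON object that holds its "api" and its "payload". apply_moves: Moves the arm, as the interface text tells. Its arguments: {"type":"object","properties":{"moves":{"type":"array","items":{"type":"array","items":{"type":"number"}}}},"required":["moves"]}

```bash
mkdir -p pics; ls
python3 - <<'E'
from plant import manip
import cv2
s=manip.state();print(s, manip.tcp_to_tips)
for n in("scene","top","wrist"):
    c=manip.calibration(n);print(n,c)
a=manip.grab_frame("scene");b=manip.grab_frame("top")
cv2.imwrite("pics/scene0.png",a);cv2.imwrite("pics/top0.png",b)
E
```

```text
pics
{'time': 0.0, 'joint_pos': array([-1.23103792e+00,  5.33507572e-02,  1.61428115e+00, -4.01953867e-05,
        1.47600742e+00, -1.19039345e-01]), 'joint_vel': array([-7.56051574e-05, -2.75369515e-04,  1.47706922e-03,  9.51844476e-04,
       -1.87735594e-04, -9.06850454e-04]), 'joint_efforts': array([-6.62295806e-04, -3.93677294e+01, -3.70177567e+01, -1.57282907e-04,
        7.17664356e-03,  7.53008749e-06]), 'tool_pos': array([ 0.27656759, -0.55982856,  0.24907444]), 'tool_rot': array([ 0.16069804, -0.16088555,  0.68929987, -0.68786457]), 'contact_force': array([0.37971455, 0.28738146, 0.1170817 ]), 'ft_torque': array([-0.00164898,  0.0067455 , -0.00961243]), 'gripper_width': 1.0010030670073091} 0.019
scene {'mtx': array([[548.81235114,   0.        , 323.75663555],
       [  0.        , 548.81235114, 241.46578479],
       [  0.        ,   0.        ,   1.        ]]), 'T': array([[ 0.09535391,  0.64474939, -0.75842327,  1.39912892],
       [ 0.99542182, -0.06678055,  0.06837955, -0.07061323],
       [-0.00656025, -0.76147133, -0.64816539,  0.79425001],
       [ 0.        ,  0.    
[... 277 characters left out ...]
0.9784777 ,  0.20283469, -0.03794037,  0.03275469],
       [-0.00391823, -0.20209137, -0.97935883,  0.98069042],
       [ 0.        ,  0.        ,  0.        ,  1.        ]])}
wrist {'mtx': array([[338.27774718,   0.        , 321.57234097],
       [  0.        , 338.27774718, 239.65621796],
       [  0.        ,   0.        ,   1.        ]]), 'T_tool_cam': array([[ 7.71294154e-04,  9.61983831e-01,  2.73105318e-01,
        -6.84769779e-02],
       [-4.67851295e-04, -2.73105022e-01,  9.61984110e-01,
        -1.23224609e-01],
       [ 9.99999593e-01, -8.69745397e-04,  2.39421074e-04,
        -2.01674877e-04],
       [ 0.00000000e+00,  0.00000000e+00,  0.00000000e+00,
         1.00000000e+00]])}
```

View pics/top0.png

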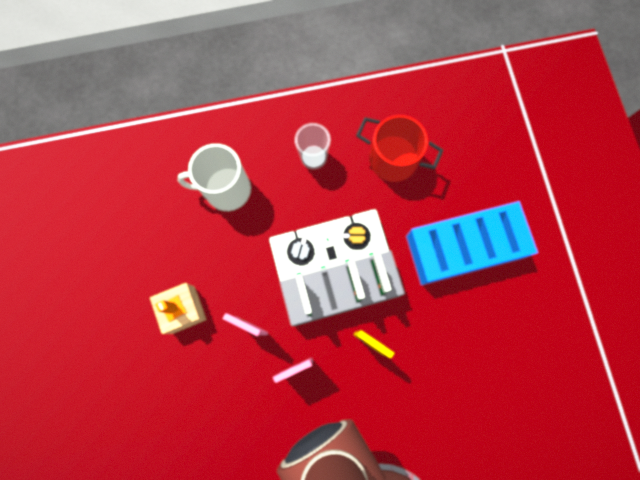

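View pics/scene0.png

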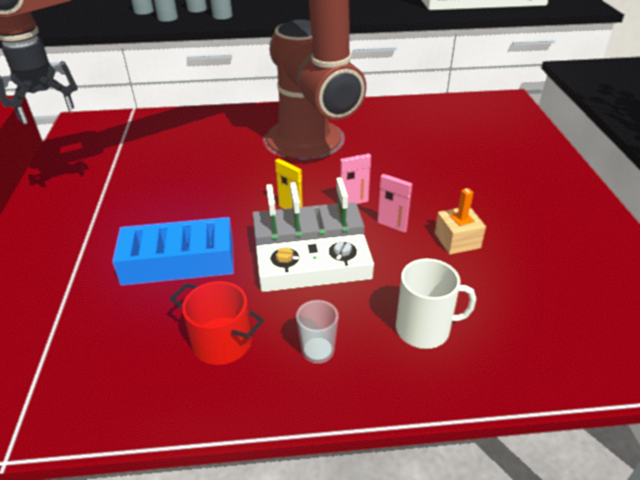

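Top view: crate around pixel (472,243), robot's right. Stand with the tool is at (178,308), robot's left. The dock is around (337,265) with three cards (slots at pixels ~304, 356 and 383), and the pink and yellow look-alikes stand near the robot. Next I'll get coarse positions.

```bash
cat > h.py <<'E'
from plant import manip
import numpy as np, cv2
from scipy.spatial.transform import Rotation as R
def tool_T():
    s=manip.state();T=np.eye(4);q=s['tool_rot']
    T[:3,:3]=R.from_quat(q[[1,2,3,0]]).as_matrix();T[:3,3]=s['tool_pos'];return T
def cam(n):
    c=manip.calibration(n)
    return c['mtx'],(c['T'] if 'T' in c else tool_T()@c['T_tool_cam'])
def grab(n,f):
    K,T=cam(n);a=manip.grab_frame(n);cv2.imwrite(f"pics/{f}.png",a);np.savez(f"pics/{f}.npz",K=K,T=T);return a,K,T
def load(f):
    d=np.load(f"pics/{f}.npz");return cv2.imread(f"pics/{f}.png"),d['K'],d['T']
def cast(px,z,K,T):
    px=np.atleast_2d(np.asarray(px,float));r=np.c_[px,np.ones(len(px))]@np.linalg.inv(K).T@T[:3,:3].T
    return T[:3,3]+r*((z-T[2,3])/r[:,2])[:,None]
def proj(p,K,T):
    p=np.atleast_2d(np.asarray(p,float));c=(p-T[:3,3])@T[:3,:3];u=c@K.T;return u[:,:2]/u[:,2:]
def mask(a,lo,hi):
    return cv2.inRange(cv2.cvtColor(a,cv2.COLOR_BGR2HSV),lo,hi)
def blobs(m,amin=30):
    return sorted([c for c in cv2.findContours(m,cv2.RETR_EXTERNAL,cv2.CHAIN_APPROX_NONE)[0] if cv2.contourArea(c)>amin],key=cv2.contourArea)[::-1]
E
python3 - <<'E'
from h import *
c=manip.calibration("top");K,T=c['mtx'],c['T'];a=cv2.imread("pics/top0.png");np.savez("pics/top0.npz",K=K,T=T)
b=blobs(mask(a,(95,120,120),(120,255,255)))[0];r=cv2.minAreaRect(b);print(r,cast(cv2.boxPoints(r),.065,K,T)[:,:2].round(3))
print('dock roof corners',cast([[270,237],[378,210],[404,295],[291,325]],.05,K,T).round(3))
print('stand',cast([[150,295],[190,284],[177,303]],.06,K,T).round(3))
print('trims',cast([[300,250],[357,235]],.055,K,T).round(3))
print('look',cast([[245,325],[293,371],[375,343]],.1,K,T).round(3))
print('base by',cast([[313,160],[228,190],[398,160]],0.05,K,T).round(3))
print(R.from_matrix(tool_T()[:3,:3]).as_matrix().round(2))
E
```

```text
((471.1761779785156, 242.26947021484375), (56.09031677246094, 121.4441909790039), 75.25643920898438) [[ 0.548 -0.172]
 [ 0.561 -0.424]
 [ 0.447 -0.418]
 [ 0.435 -0.173]]
dock roof corners [[ 0.595  0.1    0.05 ]
 [ 0.605 -0.13   0.05 ]
 [ 0.423 -0.141  0.05 ]
 [ 0.411  0.092  0.05 ]]
stand [[0.526 0.354 0.06 ]
 [0.532 0.273 0.06 ]
 [0.5   0.304 0.06 ]]
trims [[ 0.555  0.045  0.055]
 [ 0.561 -0.075  0.055]]
look [[ 0.427  0.173  0.1  ]
 [ 0.327  0.101  0.1  ]
 [ 0.345 -0.057  0.1  ]]
base by [[ 0.741 -0.021  0.05 ]
 [ 0.713  0.168  0.05 ]
 [ 0.703 -0.197  0.05 ]]
[[-0.9  -0.    0.44]
 [-0.44  0.   -0.9 ]
 [-0.   -1.   -0.  ]]
```

{"api": "apply_moves", "payload": {"moves": [[-1, 0, 0, 0, 0, 7.9, 0], [-1, 0, 0, 0, 0, 7.9, 0], [-1, 0, 0, 0, 0, 7.9, 0], [-1, -15, -4, -42.5, 0, 0, 0], [-1, -15, -4, -42.5, 0, 0, 0], [-1, -15, -4, -42.5, 0, 0, 0], [-1, -15, -4, -42.5, 0, 0, 0], [-1, -15, -4, -42.5, 0, 0, 0], [-1, -15, -4, -42.5, 0, 0, 0], [-1, -15, -4, -42.5, 0, 0, 0], [-1, -15, -4, -42.5, 0, 0, 0], [-1, -15, -4, -42.5, 0, 0, 0], [-1, -15, -4, -42.5, 0, 0, 0], [-1, -15, -4, -42.5, 0, 0, 0], [-1, -15, -4, -42.5, 0, 0, 0], [-1, -15, -4, -42.5, 0, 0, 0], [-1, 0, 0, 0, 0, 0, 0], [-1, 0, 0, 0, 0, 0, 0]]}}

```text
time: 1.9
tool_pos: [0.4465, 0.0012, 0.3018]
tool_rot: [-0.017, 0.017, -0.707, 0.707]
contact_force: [-0.6, -0.4, -0.3]
gripper_width: 0.998
```

Run:
```python
from h import *
a,K,T=grab("wrist","w1");print(manip.state()['joint_pos'].round(2),tool_T().round(3),T.round(3))
```

```text
[-0.17 -0.42  1.94 -0.    1.62  1.36] [[-0.999 -0.001  0.046  0.446]
 [-0.046 -0.    -0.999  0.   ]
 [ 0.001 -1.     0.     0.302]
 [ 0.     0.     0.     1.   ]] [[ 0.047 -0.961 -0.274  0.515]
 [-0.999 -0.045 -0.013  0.004]
 [ 0.001  0.274 -0.962  0.425]
 [ 0.     0.     0.     1.   ]]
```

View pics/w1.png

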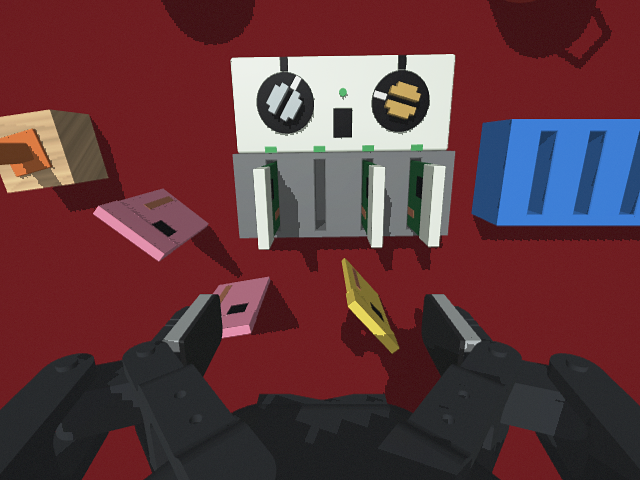

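The wrist view shows the dock clearly. The wet dial is at (286,102), with its pointer at about (295,83). The dry dial is at (400,100), with its pointer at about (380,96). Cards stand in three slots, and the handle is at the left edge of the picture.

Run:
```python
from h import *
a,K,T=load("w1");hsv=cv2.cvtColor(a,cv2.COLOR_BGR2HSV)
w=mask(a,(0,0,150),(180,60,255));w[160:]=0;w[:,:215]=0;w[:,470:]=0
b=blobs(w)[0];hull=cv2.convexHull(b);ap=cv2.approxPolyDP(hull,6,True)[:,0];print('console hull',ap)
print(cast(ap,.045,K,T).round(4))
for n,(x,y) in dict(wet=(286,102),dry=(400,100)).items():
    c=a[y-40:y+40,x-40:x+40];cv2.imwrite(f"pics/{n}.png",c)
d=np.hstack([cv2.resize(cv2.imread(f"pics/{n}.png"),(400,400),interpolation=cv2.INTER_CUBIC) for n in("wet","dry")])
cv2.imwrite("pics/dials.png",d)
```

```text
console hull [[454  55]
 [445 149]
 [238 151]
 [232  58]]
[[ 0.6071 -0.1255  0.045 ]
 [ 0.5154 -0.1299  0.045 ]
 [ 0.5027  0.0945  0.045 ]
 [ 0.5938  0.0987  0.045 ]]
```

View pics/dials.png

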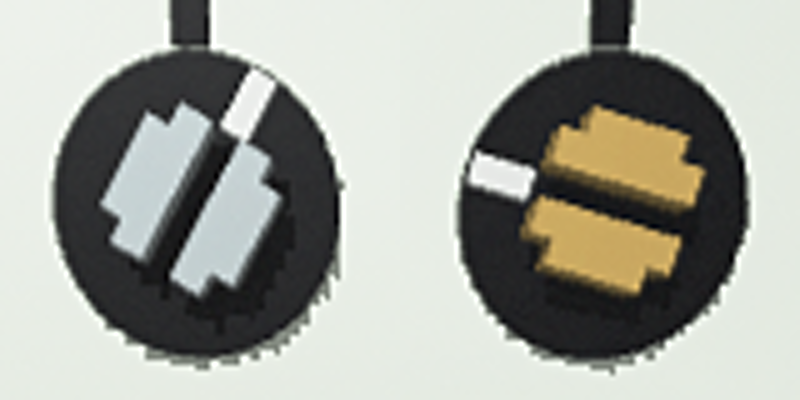

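```bash
cat > dials.py <<'E'
from h import *
import sys
def dials(f,cs,rpx):
    a,K,T=load(f);g=cv2.cvtColor(a,cv2.COLOR_BGR2GRAY);out={}
    for n,(x,y) in cs.items():
        m=np.zeros_like(g);cv2.circle(m,(x,y),int(rpx*1.25),255,-1)
        cm=cv2.bitwise_and(mask(a,(0,0,150),(180,45,255)),m)       # console white
        # dial = region not console, filled, mark opened away
        d=cv2.bitwise_and(cv2.bitwise_not(cm),m)
        d=cv2.bitwise_and((g<80).astype(np.uint8)*255,m)
        d=cv2.morphologyEx(d,cv2.MORPH_CLOSE,np.ones((3,3)))
        hull=cv2.convexHull(max(blobs(d),key=cv2.contourArea));f0=np.zeros_like(g);cv2.fillPoly(f0,[hull],255)
        k=int(rpx*0.8);f0=cv2.morphologyEx(f0,cv2.MORPH_OPEN,cv2.getStructuringElement(cv2.MORPH_ELLIPSE,(k,k)))
        p=cast(blobs(f0)[0][:,0],.048,K,T)[:,:2]
        A=np.c_[2*p,np.ones(len(p))];s=np.linalg.lstsq(A,(p**2).sum(1),rcond=None)[0]
        r=np.sqrt(s[2]+s[0]**2+s[1]**2)
        # white pointer: bright, low saturation, inside dial, beyond the head
        inn=cv2.erode(f0,np.ones((3,3)));w=cv2.bitwise_and((g>195).astype(np.uint8)*255,inn)
        res=[]
        for b in blobs(w,4):
            M=cv2.moments(b);q=cast([[M['m10']/M['m00'],M['m01']/M['m00']]],.048,K,T)[0,:2]-s[:2]
            res.append((cv2.contourArea(b),np.hypot(*q).round(4),np.degrees(np.arctan2(q[1],q[0])).round(1)))
        # head halves (not dark) on z=.06
        h=cv2.bitwise_and((g>=105).astype(np.uint8)*255,inn);hc=[]
        for b in blobs(h,20):
            M=cv2.moments(b);hc.append((cv2.contourArea(b),cast([[M['m10']/M['m00'],M['m01']/M['m00']]],.06,K,T)[0,:2].round(4)))
        out[n]=s[:2];print(n,'centre',s[:2].round(4),'r',r.round(4),'white',res,'halves',hc)
        if len(hc)>=2:
            v=hc[0][1]-hc[1][1];print('  slot mid',(hc[0][1]+hc[1][1])/2,'slot dir',np.degrees(np.arctan2(v[1],v[0])).round(1)+90)
    return out
E
python3 - <<'E'
from dials import *
o=dials("w1",dict(wet=(286,102),dry=(400,100)),28)
v=o['wet']-o['dry'];print(np.linalg.norm(v),np.degrees(np.arctan2(-v[0],v[1])))
a,K,T=load("w1")
# lines: dock front edge and side edges via gray gradient
w=mask(a,(0,0,150),(180,60,255))
xs=np.arange(240,448,4);ys=[np.argmax(w[40:80,x]>0)+40-.5 for x in xs]
p=cast(np.c_[xs,ys],.045,K,T);i=[abs(y-57)<4 for y in ys];p=p[i];vx,vy,x0,y0=cv2.fitLine(p[:,:2].astype(np.float32),cv2.DIST_HUBER,0,.01,.01).ravel();print('front yaw',np.degrees(np.arctan2(-vx,vy))%180,(x0,y0))
for y in(75,95,115,135):
    r=np.where(w[y,215:470])[0]+215;print(cast([[r[0]-.5,y],[r[-1]+.5,y]],.045,K,T)[:,:2].round(4).tolist())
E
```

```text
wet centre [0.5538 0.0436] r 0.0296 white [(318.0, np.float64(0.0068), np.float64(-78.2)), (263.0, np.float64(0.0113), np.float64(60.1))] halves [(376.5, array([0.5538, 0.0358])), (312.0, array([0.5577, 0.0518]))]
  slot mid [0.55575 0.0438 ] slot dir -13.700000000000003
dry centre [ 0.5612 -0.0756] r 0.0297 white [(53.5, np.float64(0.0224), np.float64(77.7))] halves [(316.5, array([ 0.5694, -0.0768])), (301.5, array([ 0.5525, -0.073 ])), (66.0, array([ 0.5642, -0.0521]))]
  slot mid [ 0.56095 -0.0749 ] slot dir 77.3
0.1194518785929384 3.54298476193943
front yaw 3.4701538 (np.float32(0.60144633), np.float32(-0.0124198245))
[[0.578, 0.0996], [0.5887, -0.1279]]
[[0.559, 0.0991], [0.5697, -0.1287]]
[[0.5394, 0.0974], [0.5501, -0.1296]]
[[0.5192, 0.0968], [0.53, -0.1316]]
```

{"api": "apply_moves", "payload": {"moves": [[-1, -35, 25, 5, 0, 0, 0], [-1, -35, 25, 5, 0, 0, 0], [-1, -10, 20, 5, 0, 0, 0], [-1, 0, 0, 0, 0, 0, 0], [-1, 0, 0, 0, 0, 0, 0], [-1, 0, 0, 0, 0, 0, 0]]}}

```text
time: 2.55
tool_pos: [0.5272, -0.0118, 0.2337]
tool_rot: [-0.016, 0.015, -0.707, 0.707]
contact_force: [0.5, 0.7, 0.3]
gripper_width: 1.002
```

Run:
```python
from dials import *
a,K,T=grab("wrist","w2");print(tool_T()[:3,3].round(4))
p=proj([[.5538,.0436,.048],[.5612,-.0756,.048]],K,T);print(p)
p=p.round().astype(int)
o=dials("w2",dict(wet=tuple(p[0]),dry=tuple(p[1])),338*.03/.317)
v=o['wet']-o['dry'];print(np.linalg.norm(v),np.degrees(np.arctan2(-v[0],v[1])))
d=np.hstack([cv2.resize(a[y-45:y+45,x-45:x+45],(400,400),interpolation=cv2.INTER_CUBIC) for x,y in p])
cv2.imwrite("pics/dials2.png",d)
```

```text
[ 0.5274 -0.0116  0.2341]
[[261.77723605 189.20942453]
 [392.98415353 186.69232222]]
wet centre [0.5545 0.0441] r 0.03 white [(73.0, np.float64(0.0216), np.float64(-28.1))] halves [(400.0, array([0.5585, 0.0514])), (386.0, array([0.5503, 0.0362])), (89.5, array([0.5743, 0.0323]))]
  slot mid [0.5544 0.0438] slot dir 151.7
dry centre [ 0.5616 -0.0752] r 0.0299 white [(71.5, np.float64(0.022), np.float64(79.0))] halves [(390.5, array([ 0.5697, -0.0765])), (390.0, array([ 0.5531, -0.0727])), (88.0, array([ 0.5669, -0.0517]))]
  slot mid [ 0.5614 -0.0746] slot dir 77.1
0.11946474783045317 3.4341194494248004
```

View pics/dials2.png

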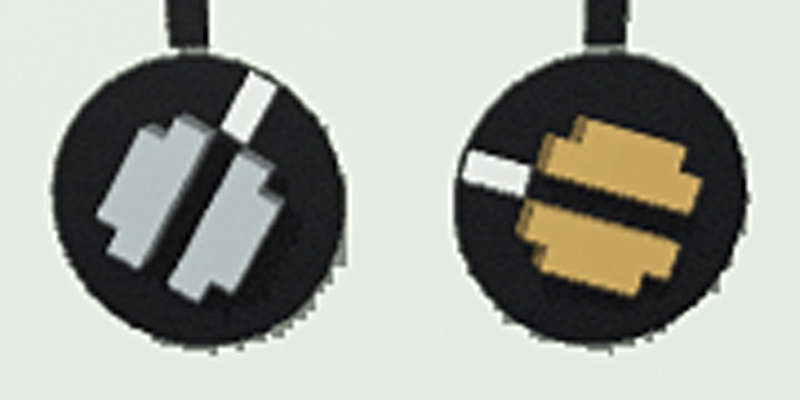

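{"api": "apply_moves", "payload": {"moves": [[-1, 10, -20, -40, 0, 0, 0], [-1, 10, -20, -42, 0, 0, 0], [-1, 10, -20, -42, 0, 0, 0], [-1, 10, 0, -42, 0, 0, 0], [-1, 10, 0, -42, 0, 0, 0], [-1, 0, 0, -42, 0, 0, 0], [-1, 0, 0, -42, 0, 0, 0], [-1, 0, 0, 0, 0, 0, 0], [-1, 0, 0, 0, 0, 0, 0], [-1, 0, 0, 0, 0, 0, 0]]}}

```text
time: 3.6
tool_pos: [0.4642, 0.2778, 0.2932]
tool_rot: [0.016, -0.015, 0.707, -0.707]
contact_force: [-0.2, -0.1, 0.2]
gripper_width: 0.999
```

Run:
```python
from h import *
a,K,T=grab("wrist","w3");print(tool_T().round(4))
```

```text
[[-9.990e-01  1.100e-03  4.380e-02  4.643e-01]
 [-4.380e-02  2.000e-04 -9.990e-01  2.775e-01]
 [-1.100e-03 -1.000e+00 -1.000e-04  2.930e-01]
 [ 0.000e+00  0.000e+00  0.000e+00  1.000e+00]]
```

View pics/w3.png

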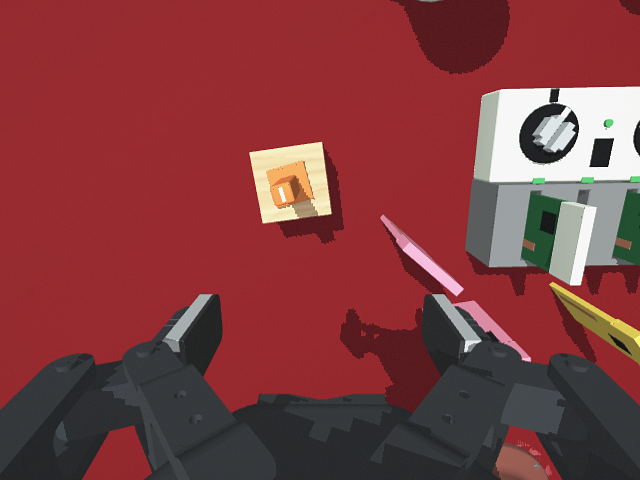

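Wrist view: the stand's top corners are at about (249,153), (322,142), (331,214) and (262,222). The handle end is at about (281,194), with its white line nearly vertical in the image. I'll take a crop to pick corners.

Run:
```python
from h import *
a,K,T=load("w3")
cv2.imwrite("pics/tool1.png",cv2.resize(a[135:235,240:340],(800,800),interpolation=cv2.INTER_NEAREST)[:600])
st=mask(a,(8,40,60),(35,255,255));st[:, 345:]=0;st[:130]=0;st[235:]=0
b=blobs(st)[0];hull=cv2.convexHull(b);ap=cv2.approxPolyDP(hull,5,True)[:,0];print(ap,cast(ap,.06,K,T)[:,:2].round(4).tolist())
r=cv2.minAreaRect(cast(ap,.06,K,T)[:,:2].astype(np.float32));print(r)
```

```text
[[321 142]
 [331 213]
 [263 223]
 [249 152]] [[0.5346, 0.2813], [0.462, 0.2674], [0.4478, 0.3402], [0.5216, 0.3542]]
((0.4916309416294098, 0.31078797578811646), (0.07502829283475876, 0.07417531311511993), 10.77367115020752)
```

View pics/tool1.png

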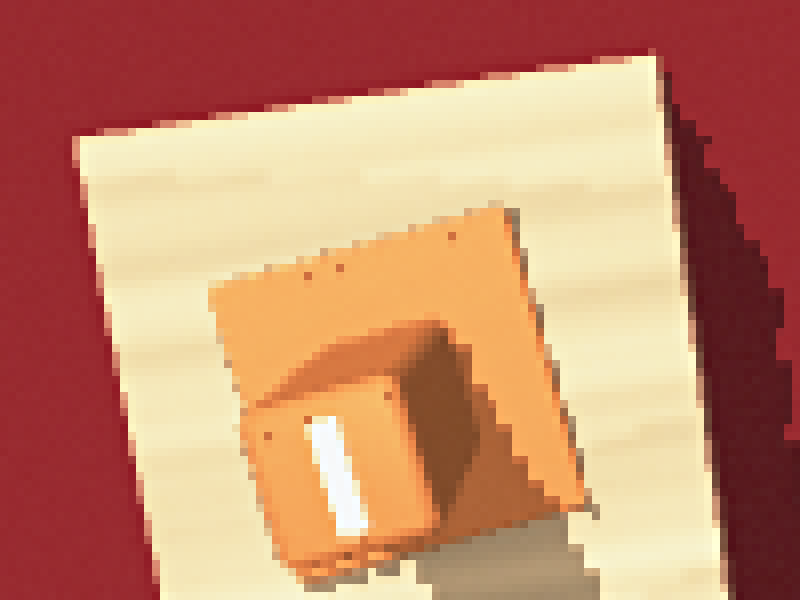

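Run:
```python
from h import *
a,K,T=load("w3")
f=lambda q:np.array(q,float)/8-.5+[240,135]
H=cast(f([[243,408],[393,378],[438,532],[293,562]]),.134,K,T)[:,:2]
F=cast(f([[208,288],[510,208],[588,508]]),.064,K,T)[:,:2]
L=cast(f([[322,418],[352,535]]),.134,K,T)[:,:2]
print('handle',H.mean(0),np.linalg.norm(np.diff(H,axis=0),axis=1))
for i in range(3):print(np.degrees(np.arctan2(*(H[i+1]-H[i])[::-1]))%90)
print('flange',(F[0]+F[2])/2,np.linalg.norm(np.diff(F,axis=0),axis=1),[np.degrees(np.arctan2(*(F[i+1]-F[i])[::-1]))%90 for i in(0,1)])
print('line',np.degrees(np.arctan2(*(L[1]-L[0])[::-1])),L.mean(0))
```

```text
handle [0.49154108 0.3117045 ] [0.01594975 0.01660699 0.01567898]
13.657576563082813
17.523740656213874
14.214065371308124
flange [0.49098061 0.31199127] [0.0400537  0.03944298] [np.float64(16.927002869684742), np.float64(16.64827471282271)]
line -164.86756484593016 [0.49086835 0.3121909 ]
```

{"api": "apply_moves", "payload": {"moves": [[-1, 0, 0, 0, 0, -7, 0], [-1, 0, 0, 0, 0, -7, 0], [-1, -17.7, 0, -12.6, 0, 0, 0], [-1, -17.7, 0, -12.6, 0, 0, 0], [-1, 0, 40, 0, 0, 0, 0], [-1, 0, 40, 0, 0, 0, 0], [-1, 0, 40, 0, 0, 0, 0], [-1, 0, 38, 0, 0, 0, 0], [-1, 0, 30, 0, 0, 0, 0], [-1, 0, 0, 0, 0, 0, 0], [-1, 0, 0, 0, 0, 0, 0], [1, 0, 0, 0, 0, 0, 0], [1, 0, 0, 0, 0, 0, 0], [1, 0, 0, 0, 0, 0, 0], [1, 0, 0, 0, 0, 0, 0], [1, 0, 0, 0, 0, 0, 0], [1, 0, 0, 0, 0, 0, 0], [1, 0, 0, 0, 0, 0, 0], [1, 0, 0, 0, 0, 0, 0], [1, 0, 0, 0, 0, 0, 0]]}}

```text
time: 5.65
tool_pos: [0.4912, 0.3129, 0.105]
tool_rot: [0.102, -0.102, 0.7, -0.7]
contact_force: [-0.7, -0.6, 5.2]
gripper_width: 0.202
```

Run:
```python
from h import *
print(tool_T().round(4),manip.state()['gripper_width'])
```

```text
[[-9.584e-01  9.000e-04  2.855e-01  4.912e-01]
 [-2.855e-01  5.000e-04 -9.584e-01  3.129e-01]
 [-1.000e-03 -1.000e+00 -2.000e-04  1.050e-01]
 [ 0.000e+00  0.000e+00  0.000e+00  1.000e+00]] 0.20211325826264212
```

{"api": "apply_moves", "payload": {"moves": [[1, 0, -30, 0, 0, 0, 0], [1, 0, -40, 0, 0, 0, 0], [1, 0, -40, 0, 0, 0, 0], [1, 0, -40, 0, 0, 0, 0], [1, 0, 0, 0, 0, 7.47, 0], [1, 0, 0, 0, 0, 7.47, 0], [1, 0, 0, 0, 0, 7.47, 0], [1, 0, 0, 0, 0, 7.47, 0], [1, 0, 0, 0, 0, 7.47, 0], [1, 0, 0, 0, 0, 7.47, 0], [1, -30.5, 0, 34.5, 0, 0, 0], [1, -30.5, 0, 34.5, 0, 0, 0], [1, -30.5, 0, 34.5, 0, 0, 0], [1, -30.5, 0, 34.5, 0, 0, 0], [1, -30.5, 0, 34.5, 0, 0, 0], [1, -30.5, 0, 34.5, 0, 0, 0], [1, 0, 0, 0, 0, 0, 0], [1, 0, 0, 0, 0, 0, 0], [1, 0, 0, 0, 0, 0, 0]]}}

```text
time: 7.55
tool_pos: [0.5537, 0.0446, 0.2536]
tool_rot: [-0.173, 0.172, 0.686, -0.686]
contact_force: [-0.1, -0.1, 0.1]
gripper_width: 0.204
```

Run:
```python
from h import *
print(tool_T().round(4),manip.state()['gripper_width'])
a,K,T=grab("wrist","w4");b=grab("scene","s4")
cv2.imwrite("pics/w4s.png",np.hstack([cv2.resize(a,(400,300)),cv2.resize(b[0][100:340,200:520],(400,300))]))
```

```text
[[-8.814e-01 -1.200e-03 -4.724e-01  5.537e-01]
 [ 4.724e-01  5.000e-04 -8.814e-01  4.460e-02]
 [ 1.300e-03 -1.000e+00  1.000e-04  2.536e-01]
 [ 0.000e+00  0.000e+00  0.000e+00  1.000e+00]] 0.2042323204420182
```

View pics/w4s.png

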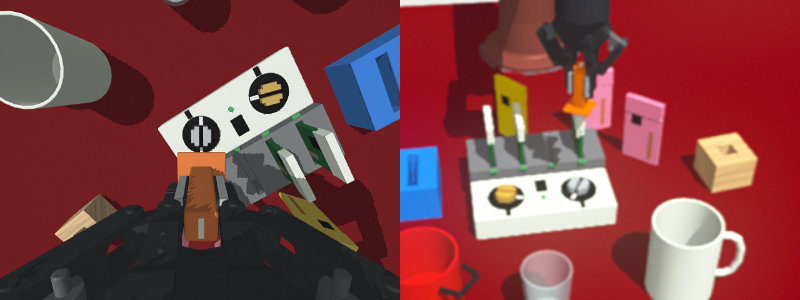

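Run:
```python
from h import *
a,K,T=load("w4");t=tool_T()
o=mask(a,(5,150,120),(20,255,255));o[400:]=0
rows=range(248,280,6)
for r in rows:
    c=np.where(o[r])[0]
    if len(c):
        z=.2536-.041
        p=cast([[c[0]-.5,r],[c[-1]+.5,r]],z,K,T);q=(p-t[:3,3])@t[:3,:3];print(r,c[0],c[-1],'flange tool z edges',q[:,2].round(4),q[0,0].round(4))
g=cv2.cvtColor(a,cv2.COLOR_BGR2GRAY)
for r in range(192,236,6):
    print(r,''.join('#' if v<60 else '.' for v in g[r,285:365]))
print(proj([[.5545,.0441,.06],[.5545,.0441,.048]],K,T))
```

```text
248 284 360 flange tool z edges [-0.0183  0.0208] -0.0179
254 283 360 flange tool z edges [-0.0189  0.0209] -0.0147
260 283 360 flange tool z edges [-0.019  0.021] -0.0114
266 284 359 flange tool z edges [-0.0186  0.0206] -0.0082
272 284 359 flange tool z edges [-0.0187  0.0207] -0.0048
278 284 359 flange tool z edges [-0.0188  0.0208] -0.0015
192 ..................###############.......################........................
198 .............####################.......######################..................
204 .........################.........######........#################...............
210 .......#############..............######.............#############..............
216 .......#############..............######.............##############.............
222 ........#############.............######.............#############..............
228 ...........##########.............######.............##########.................
234 ...............############################################.....................
[[321.05308342 217.14402606]
 [321.07199117 214.5942469 ]]
```

{"api": "apply_moves", "payload": {"moves": [[1, -0.9, 30, 0, 0, 0, 0], [1, 0, 30, 0, 0, 0, 0], [1, 0, 25, 0, 0, 0, 0], [1, 0, 6, 0, 0, 0, 0], [1, 0, 3, 0, 0, 0, 0], [1, 0, 3, 0, 0, 0, 0], [1, 0, 2, 0, 0, 0, 0], [1, 0, 2, 0, 0, 0, 0], [1, 0, 2, 0, 0, 0, 0], [1, 0, 0, 0, 0, 0, 0], [1, 0, 0, 0, 0, 0, 0]]}}

```text
time: 8.75
tool_pos: [0.555, 0.0433, 0.1514]
tool_rot: [-0.172, 0.173, 0.686, -0.686]
contact_force: [-0.3, 0.0, -0.2]
gripper_width: 0.204
```

{"api": "apply_moves", "payload": {"moves": [[1, 0, 3, 0, 0, 0, 0], [1, 0, 3, 0, 0, 0, 0], [1, 0, 0, 0, 0, -6, 0], [1, 0, 0, 0, 0, -6, 0], [1, 0, 0, 0, 0, -6, 0], [1, 0, 0, 0, 0, -6, 0], [1, 0, 0, 0, 0, -6, 0], [1, 0, 0, 0, 0, -6, 0], [1, 0, 0, 0, 0, -5.5, 0], [1, 0, 0, 0, 0, 0, 0], [1, 0, 0, 0, 0, 0, 0], [1, 0, 0, 0, 0, 0, 0]]}}

```text
time: 9.95
tool_pos: [0.5546, 0.0441, 0.1447]
tool_rot: [0.081, -0.081, 0.703, -0.702]
contact_force: [0.3, 3.4, -3.0]
gripper_width: 0.201
```

Run:
```python
from h import *
t=tool_T();print(t.round(4),np.degrees(np.arctan2(t[1,0],t[0,0])),manip.state()['ft_torque'],manip.state()['contact_force'])
a,K,T=grab("wrist","w5");b,Ks,Ts=grab("scene","s5");c,_,_=grab("top","t5")
p=proj([.5545,.0441,.055],Ks,Ts)[0].astype(int);q=proj([.5545,.0441,.055],*cam("top"))[0].astype(int);print(p,q)
cv2.imwrite("pics/v5.png",np.hstack([cv2.resize(x[v-30:v+30,u-40:u+40],(400,300),interpolation=cv2.INTER_CUBIC) for x,(u,v) in((b,p),(c,q))]))
```

```text
[[-9.736e-01 -9.000e-04  2.281e-01  5.546e-01]
 [-2.281e-01  1.800e-03 -9.736e-01  4.410e-02]
 [ 5.000e-04 -1.000e+00 -2.000e-03  1.447e-01]
 [ 0.000e+00  0.000e+00  0.000e+00  1.000e+00]] -166.81227606382555 [ 1.11373598 -0.07981211  0.01533408] [ 0.3217803   3.40610422 -2.99432601]
[342 246] [300 249]
```

View pics/v5.png

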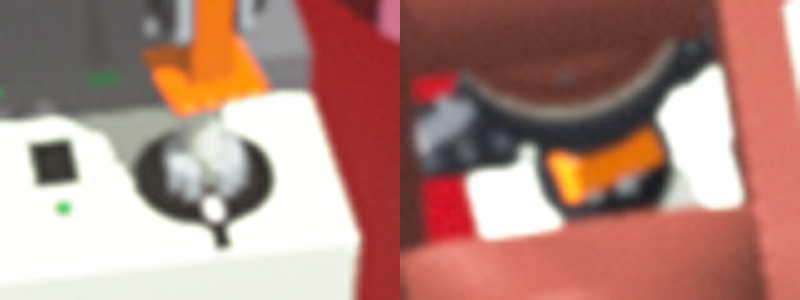

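{"api": "apply_moves", "payload": {"moves": [[1, 0, 0, 0, 0, 4, 0], [1, 0, 0, 0, 0, 4, 0], [1, 0, -10, 0, 0, 0, 0], [1, 0, -30, 0, 0, 0, 0], [1, 0, -35, 0, 0, 0, 0], [1, 0, -35, 0, 0, 0, 0], [1, 0, 0, 0, 0, 0, 0], [1, 0, 0, 0, 0, 0, 0], [1, 0, 0, 0, 0, 0, 0]]}}

```text
time: 11.0
tool_pos: [0.5545, 0.0429, 0.2546]
tool_rot: [-0.032, 0.033, -0.706, 0.707]
contact_force: [-0.6, 0.4, -0.8]
gripper_width: 0.202
```

Run:
```python
from dials import *
t=tool_T();print(t.round(4),np.degrees(np.arctan2(t[1,0],t[0,0])))
a,K,T=grab("wrist","w6");p=proj([[.5545,.0441,.048],[.5615,-.075,.048]],K,T).round().astype(int);print(p)
cv2.imwrite("pics/v6.png",np.hstack([cv2.resize(a[v-45:v+45,u-45:u+45],(400,400),interpolation=cv2.INTER_CUBIC) for u,v in p]))
dials("w6",dict(wet=tuple(p[0]),dry=tuple(p[1])),33)
```

```text
[[-9.958e-01 -1.400e-03  9.210e-02  5.545e-01]
 [-9.210e-02 -1.000e-03 -9.958e-01  4.290e-02]
 [ 1.500e-03 -1.000e+00  9.000e-04  2.546e-01]
 [ 0.000e+00  0.000e+00  0.000e+00  1.000e+00]] -174.71810707159455
[[320 215]
 [440 219]]
wet centre [0.5562 0.0443] r 0.0305 white [(58.5, np.float64(0.0199), np.float64(3.5)), (25.0, np.float64(0.0303), np.float64(17.6)), (23.0, np.float64(0.0299), np.float64(-9.4))] halves [(311.5, array([0.5544, 0.0532])), (306.0, array([0.5552, 0.0358])), (65.0, array([0.5774, 0.0456])), (33.5, array([0.5859, 0.0534])), (30.5, array([0.5866, 0.0398])), (24.0, array([0.5333, 0.0402]))]
  slot mid [0.5548 0.0445] slot dir 182.6
dry centre [ 0.563 -0.075] r 0.0306 white [(54.5, np.float64(0.0217), np.float64(82.7)), (22.0, np.float64(0.0299), np.float64(-10.4)), (16.0, np.float64(0.0306), np.float64(18.1))] halves [(344.5, array([ 0.5702, -0.0752])), (342.0, array([ 0.5535, -0.0716])), (70.0, array([ 0.5678, -0.0498])), (55.0, array([ 0.593 , -0.0687]))]
  slot mid [ 0.56185 -0.0734 ] slot dir 77.8
```

View pics/v6.png

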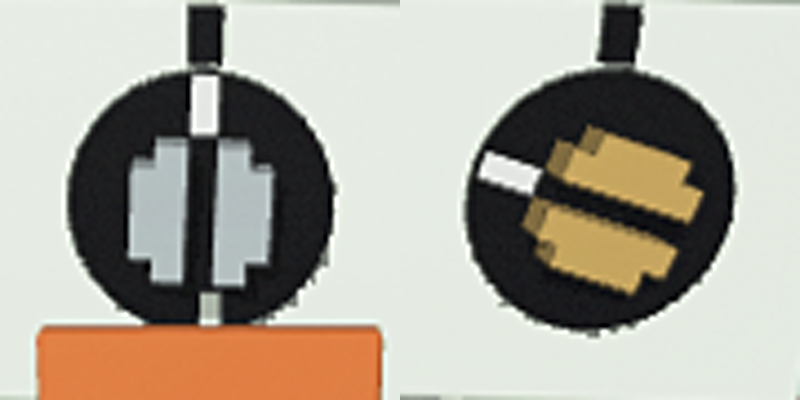

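{"api": "apply_moves", "payload": {"moves": [[1, 0, 0, 0, 0, -8, 0], [1, 0, 0, 0, 0, -8, 0], [1, 0, 0, 0, 0, -8, 0], [1, 0, 0, 0, 0, -8, 0], [1, 0, 0, 0, 0, -8, 0], [1, 0, 0, 0, 0, -8, 0], [1, 0, 0, 0, 0, -8, 0], [1, 0, 0, 0, 0, -8, 0], [1, 0, 0, 0, 0, -8.2, 0], [1, 38, 0, 10.8, 0, 0, 0], [1, 38, 0, 10.8, 0, 0, 0], [1, 37.3, 0, 10.7, 0, 0, 0], [1, 0, 0, 0, 0, 0, 0], [1, 0, 0, 0, 0, 0, 0], [1, 0, 0, 0, 0, 0, 0]]}}

```text
time: 12.55
tool_pos: [0.5615, -0.0735, 0.2543]
tool_rot: [0.442, -0.443, 0.552, -0.551]
contact_force: [-0.6, -0.3, 0.4]
gripper_width: 0.2
```

Run:
```python
from dials import *
t=tool_T();print(t.round(4),np.degrees(np.arctan2(t[1,0],t[0,0]))%360)
a,K,T=grab("wrist","w7");p=proj([[.5615,-.075,.048]],K,T).round().astype(int);print(p)
dials("w7",dict(dry=tuple(p[0])),33)
e=(np.array([.5615,-.0748,0])-t[:3,3])@t[:3,:3];print('shift',e*1000)
o=mask(a,(5,150,120),(20,255,255));g=cv2.cvtColor(a,cv2.COLOR_BGR2GRAY)
for r in(260,270):c=np.where(o[r,230:410])[0]+230;print(c[0],c[-1])
for r in range(192,240,6): print(r,''.join('#' if v<70 else '.' for v in g[r,285:365]))
```

```text
[[-2.163e-01 -1.700e-03  9.763e-01  5.615e-01]
 [-9.763e-01  6.000e-04 -2.163e-01 -7.350e-02]
 [-2.000e-04 -1.000e+00 -1.800e-03  2.543e-01]
 [ 0.000e+00  0.000e+00  0.000e+00  1.000e+00]] 257.50650454467956
[[323 217]]
dry centre [ 0.5634 -0.0751] r 0.0302 white [(55.0, np.float64(0.0213), np.float64(83.8)), (25.0, np.float64(0.0297), np.float64(-11.3)), (21.5, np.float64(0.0296), np.float64(18.7))] halves [(325.0, array([ 0.5695, -0.0762])), (323.5, array([ 0.5527, -0.0726])), (60.0, array([ 0.566 , -0.0526])), (58.5, array([ 0.5913, -0.0704])), (23.5, array([ 0.556 , -0.0942]))]
  slot mid [ 0.5611 -0.0744] slot dir 77.9
shift [  1.28014354 254.30318742   0.7803088 ]
284 360
284 360
192 ......................#############.......###########..........................#
198 ...............####################.......###################...................
204 ...........################........######........################.......########
210 .........#############.............######.............#############.#########...
216 ........##############.............######.............##############............
222 .........#############.............######.............#############.............
228 ..........############.............######.............############..............
234 ..............#############........######........#############..................
```

{"api": "apply_moves", "payload": {"moves": [[1, 1.3, 30, 0.3, 0, 0, 0], [1, 0, 30, 0, 0, 0, 0], [1, 0, 25, 0, 0, 0, 0], [1, 0, 6, 0, 0, 0, 0], [1, 0, 3, 0, 0, 0, 0], [1, 0, 3, 0, 0, 0, 0], [1, 0, 2, 0, 0, 0, 0], [1, 0, 2, 0, 0, 0, 0], [1, 0, 2, 0, 0, 0, 0], [1, 0, 0, 0, 0, 0, 0], [1, 0, 0, 0, 0, 0, 0]]}}

```text
time: 13.7
tool_pos: [0.562, -0.0757, 0.1524]
tool_rot: [-0.442, 0.442, -0.552, 0.552]
contact_force: [0.5, 0.0, -0.4]
gripper_width: 0.206
```

{"api": "apply_moves", "payload": {"moves": [[1, 0, 3, 0, 0, 0, 0], [1, 0, 4, 0, 0, 0, 0], [1, 0, 0, 0, 0, 7, 0], [1, 0, 0, 0, 0, 7, 0], [1, 0, 0, 0, 0, 7, 0], [1, 0, 0, 0, 0, 7, 0], [1, 0, 0, 0, 0, 7, 0], [1, 0, 0, 0, 0, 7, 0], [1, 0, 0, 0, 0, 7, 0], [1, 0, 0, 0, 0, 7, 0], [1, 0, 0, 0, 0, 7, 0], [1, 0, 0, 0, 0, 7, 0], [1, 0, 0, 0, 0, 7, 0], [1, 0, 0, 0, 0, 7, 0], [1, 0, 0, 0, 0, 0, 0], [1, 0, 0, 0, 0, 0, 0], [1, 0, 0, 0, 0, 0, 0], [1, 0, 0, 0, 0, 0, 0]]}}

```text
time: 15.5
tool_pos: [0.5617, -0.0753, 0.145]
tool_rot: [-0.04, 0.04, 0.706, -0.706]
contact_force: [-0.3, 2.0, -2.4]
gripper_width: 0.201
```

Run:
```python
from h import *
t=tool_T();print(t.round(4),np.degrees(np.arctan2(t[1,0],t[0,0]))%360,manip.state()['ft_torque'])
b,Ks,Ts=grab("scene","s8")
p=proj([.5615,-.075,.055],Ks,Ts)[0].astype(int);u,v=p
cv2.imwrite("pics/v8.png",cv2.resize(b[v-30:v+30,u-40:u+40],(400,300),interpolation=cv2.INTER_CUBIC))
# pointer and mark azimuths in the scene view
g=cv2.cvtColor(b,cv2.COLOR_BGR2GRAY)
w=((g>150)*255).astype(np.uint8);
for ang in range(-30,31,3):
    az=np.radians(ang+3.45);q=[proj([.5615+r*np.cos(az),-.075+r*np.sin(az),.048],Ks,Ts)[0] for r in(.018,.021,.024,.027)]
    print(ang,[int(cv2.getRectSubPix(g,(1,1),(float(x),float(y)))[0,0]) for x,y in q])
```

```text
[[-9.936e-01 -7.000e-04 -1.128e-01  5.617e-01]
 [ 1.128e-01  8.000e-04 -9.936e-01 -7.530e-02]
 [ 8.000e-04 -1.000e+00 -7.000e-04  1.450e-01]
 [ 0.000e+00  0.000e+00  0.000e+00  1.000e+00]] 173.52416361780942 [0.40752997 0.11545696 0.02133632]
-30 [149, 102, 65, 54]
-27 [150, 107, 67, 55]
-24 [151, 107, 69, 54]
-21 [147, 108, 69, 54]
-18 [144, 114, 79, 55]
-15 [149, 130, 99, 78]
-12 [156, 164, 149, 122]
-9 [170, 199, 200, 182]
-6 [186, 234, 240, 234]
-3 [193, 248, 254, 252]
0 [193, 250, 254, 251]
3 [185, 233, 241, 239]
6 [168, 210, 208, 188]
9 [152, 166, 151, 133]
12 [138, 126, 107, 81]
15 [132, 107, 75, 62]
18 [133, 96, 69, 54]
21 [136, 97, 67, 56]
24 [137, 97, 67, 56]
27 [138, 93, 66, 57]
30 [138, 88, 64, 57]
```

View pics/v8.png

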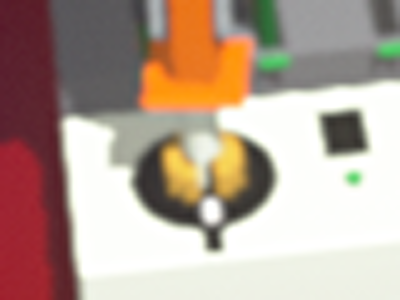

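Dry pointer is about 1° from its mark, so I'm unwinding, lifting and carrying the tool to the stand.

{"api": "apply_moves", "payload": {"moves": [[1, 0, 0, 0, 0, -5, 0], [1, 0, 0, 0, 0, -5, 0], [1, 0, -15, 0, 0, 0, 0], [1, 0, -35, 0, 0, 0, 0], [1, 0, -35, 0, 0, 0, 0], [1, 0, -35, 0, 0, 0, 0], [1, 5.2, 0, -43.3, 0, 0, 0], [1, 5.2, 0, -43.3, 0, 0, 0], [1, 5.2, 0, -43.3, 0, 0, 0], [1, 5.2, 0, -43.3, 0, 0, 0], [1, 5.2, 0, -43.3, 0, 0, 0], [1, 5.2, 0, -43.3, 0, 0, 0], [1, 5.2, 0, -43.3, 0, 0, 0], [1, 5.2, 0, -43.3, 0, 0, 0], [1, 5.2, 0, -43.3, 0, 0, 0], [1, 0, 0, 0, 0, 0, 0], [1, 0, 0, 0, 0, 0, 0], [1, 0, 0, 0, 0, 0, 0]]}}

```text
time: 17.35
tool_pos: [0.4921, 0.3099, 0.2662]
tool_rot: [-0.021, 0.02, -0.707, 0.707]
contact_force: [-0.5, -1.0, -0.3]
gripper_width: 0.205
```

Run:
```python
from h import *
t=tool_T();print(t.round(4),np.degrees(np.arctan2(t[1,0],t[0,0]))%360)
print((np.array([.4915,.3112,.107])-t[:3,3])@t[:3,:3]*1000)
```

```text
[[-9.983e-01  1.300e-03  5.910e-02  4.921e-01]
 [-5.910e-02 -1.000e-04 -9.983e-01  3.099e-01]
 [-1.300e-03 -1.000e+00  2.000e-04  2.662e-01]
 [ 0.000e+00  0.000e+00  0.000e+00  1.000e+00]] 183.38740907673966
[  0.73253913 159.20840349  -1.3146348 ]
```

{"api": "apply_moves", "payload": {"moves": [[1, 0.7, 40, -1.3, 0, 0, 0], [1, 0, 40, 0, 0, 0, 0], [1, 0, 40, 0, 0, 0, 0], [1, 0, 20, 0, 0, 0, 0], [1, 0, 15, 0, 0, 0, 0], [1, 0, 5, 0, 0, 0, 0], [1, 0, 0, 0, 0, 0, 0], [1, 0, 0, 0, 0, 0, 0], [0, 0, 0, 0, 0, 0, 0], [0, 0, 0, 0, 0, 0, 0], [-1, 0, 0, 0, 0, 0, 0], [-1, 0, 0, 0, 0, 0, 0], [-1, 0, 0, 0, 0, 0, 0], [-1, 0, -20, 0, 0, 0, 0], [-1, 0, -40, 0, 0, 0, 0], [-1, 0, -45, 0, 0, 0, 0], [-1, 0, -45, 0, 0, 0, 0], [-1, 0, -40, 0, 0, 0, 0], [-1, 0, 0, 0, 0, 0, 0], [-1, 0, 0, 0, 0, 0, 0]]}}

```text
time: 19.35
tool_pos: [0.4913, 0.3121, 0.2968]
tool_rot: [0.022, -0.02, 0.707, -0.706]
contact_force: [0.9, -1.0, -0.8]
gripper_width: 1.003
```

Run:
```python
from h import *
a,K,T=grab("wrist","w9");b,Ks,Ts=grab("scene","s9")
print(tool_T()[:3,3])
u,v=proj([.4916,.3108,.08],Ks,Ts)[0].astype(int);x,y=proj([.4916,.3108,.08],K,T)[0].astype(int);print(u,v,x,y)
cv2.imwrite("pics/v9.png",np.hstack([cv2.resize(b[v-60:v+60,u-60:u+60],(400,400)),cv2.resize(a[y-70:y+70,x-70:x+70],(400,400))]))
```

```text
[0.49020194 0.31152132 0.29343797]
462 210 322 213
```

View pics/v9.png

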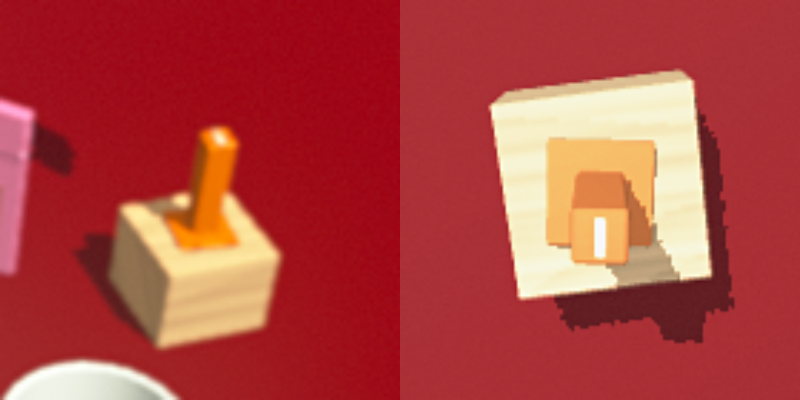

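Tool is seated upright in the stand. Next is a look at the cards and crate.

{"api": "apply_moves", "payload": {"moves": [[-1, 6.6, 0, 42.7, 0, 0, 0], [-1, 6.6, 0, 42.7, 0, 0, 0], [-1, 6.6, 0, 42.7, 0, 0, 0], [-1, 6.6, 0, 42.7, 0, 0, 0], [-1, 6.6, 0, 42.7, 0, 0, 0], [-1, 6.6, 0, 42.7, 0, 0, 0], [-1, 6.6, 0, 42.7, 0, 0, 0], [0.2, 6.6, 0, 42.7, 0, 0, 0], [0.2, 6.6, 0, 42.7, 0, 0, 0], [0.2, 6.6, 0, 42.7, 0, 0, 0], [0.2, 0, 0, 0, 0, 0, 0], [0.2, 0, 0, 0, 0, 0, 0], [0.2, 0, 0, 0, 0, 0, 0]]}}

```text
time: 20.75
tool_pos: [0.4505, -0.1174, 0.294]
tool_rot: [0.021, -0.022, 0.707, -0.706]
contact_force: [-0.4, 0.2, 0.0]
gripper_width: 0.401
```

```bash
cat > crate.py <<'E'
from h import *
def crate(f):
    a,K,T=load(f)
    b=blobs(mask(a,(95,120,60),(120,255,255)))[0]
    # lit top face: brightest blue
    v=cv2.cvtColor(a,cv2.COLOR_BGR2HSV)[...,2];bl=mask(a,(95,120,60),(120,255,255))
    th,_=cv2.threshold(v[bl>0].reshape(-1,1),0,255,cv2.THRESH_OTSU)
    m=cv2.bitwise_and(bl,((v>th)*255).astype(np.uint8));m=cv2.morphologyEx(m,cv2.MORPH_OPEN,np.ones((3,3)))
    b=blobs(m)[0];p=cast(cv2.convexHull(b)[:,0],.065,K,T)[:,:2].astype(np.float32)
    r=cv2.minAreaRect(p);c,(w,h),an=r
    print('crate',np.round(c,4),'size',np.round((w,h),4),'angle',round(an,2),'bbox px',cv2.boundingRect(b),'th',th)
    return r
E
python3 - <<'E'
from crate import *
t=tool_T();print(t.round(4),np.degrees(np.arctan2(t[1,0],t[0,0]))%360,manip.state()['gripper_width'])
a,K,T=grab("wrist","w10");crate("w10")
w=mask(a,(0,0,170),(180,50,255))
for b in blobs(w,60):
    r=cv2.minAreaRect(cast(b[:,0],.14,K,T)[:,:2].astype(np.float32));print(np.round(r[0],4),np.round(r[1],4),round(r[2],1),cv2.boundingRect(b))
for y in(75,25,-25,-75):print(y,(np.array([.4632,-.0212])+y/1000*np.array([-.06,.998])).round(4))
E
```

```text
[[-0.9981 -0.002   0.0614  0.4505]
 [-0.0614  0.0014 -0.9981 -0.1174]
 [ 0.002  -1.     -0.0015  0.294 ]
 [ 0.      0.      0.      1.    ]] 183.52040991520644 0.4009389367045143
crate [ 0.4985 -0.3027] size [0.1095 0.2297] angle 2.64 bbox px (390, 118, 241, 111) th 167.0
[ 0.5461 -0.0411] [0.0687 0.1694] 3.5 (111, 50, 231, 98)
[ 0.4648 -0.0464] [0.0697 0.0109] 2.1 (229, 163, 17, 84)
[ 0.4682 -0.096 ] [0.0703 0.0098] 2.6 (291, 162, 13, 85)
[0.4583 0.0529] [0.0687 0.0094] 3.5 (105, 164, 25, 83)
[0.5508 0.0022] [0.0316 0.0096] 5.9 (163, 67, 17, 46)
[ 0.38   -0.3836] [0.0026 0.1833] 89.9 (581, 222, 59, 182)
[0.5455 0.016 ] [0.0226 0.0088] 2.8 (148, 80, 14, 33)
75 [0.4587 0.0536]
25 [0.4617 0.0038]
-25 [ 0.4647 -0.0461]
-75 [ 0.4677 -0.096 ]
```

View pics/w10.png

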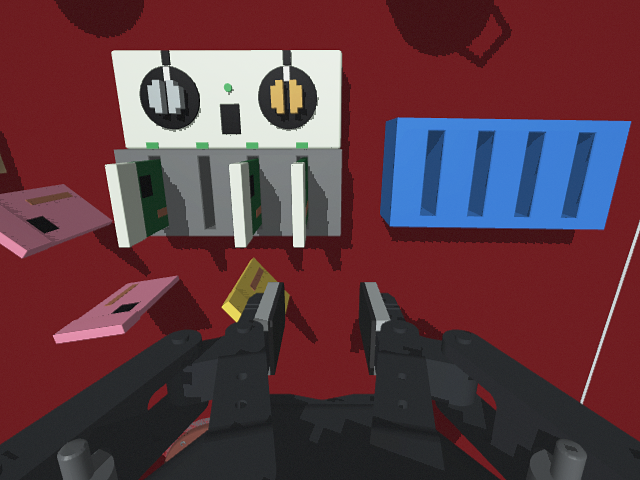

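Cards at measured (0.468,-0.096), (0.465,-0.046) and (0.458,0.053), matching the dock slots within 1 mm. Crate centre is (0.4985,-0.3027) at 2.6° and its measured size is right. Both pointers are on their marks.

{"api": "apply_moves", "payload": {"moves": [[0.2, -18.8, 0, -20.3, 0, 0, 0], [0.2, 0, 45, 0, 0, 0, 0], [0.2, 0, 45, 0, 0, 0, 0], [0.2, 0, 40, 0, 0, 0, 0], [0.2, 0, 25, 0, 0, 0, 0], [0.2, 0, 14, 0, 0, 0, 0], [0.2, 0, 0, 0, 0, 0, 0], [1, 0, 0, 0, 0, 0, 0], [1, 0, 0, 0, 0, 0, 0], [1, 0, 0, 0, 0, 0, 0], [1, 0, 0, 0, 0, 0, 0], [1, 0, 0, 0, 0, 0, 0], [1, 0, 0, 0, 0, 0, 0], [1, 0, -15, 0, 0, 0, 0], [1, 0, -35, 0, 0, 0, 0], [1, 0, -35, 0, 0, 0, 0], [1, 0, -35, 0, 0, 0, 0], [1, 0, -30, 0, 0, 0, 0], [1, 0, 0, 0, 0, 0, 0], [1, 0, 0, 0, 0, 0, 0]]}}

```text
time: 22.8
tool_pos: [0.4684, -0.0971, 0.2771]
tool_rot: [-0.022, 0.021, -0.707, 0.707]
contact_force: [-0.1, -0.1, -0.6]
gripper_width: 0.103
```

Run:
```python
from crate import *
t=tool_T();print(t.round(4),np.degrees(np.arctan2(t[1,0],t[0,0]))%360,manip.state()['gripper_width'])
a,K,T=grab("wrist","w11");crate("w11")
w=mask(a,(0,0,170),(180,50,255))
for b in blobs(w,60):
    r=cv2.minAreaRect(cast(b[:,0],.29,K,T)[:,:2].astype(np.float32));print(np.round(r[0],4),np.round(r[1],4),round(r[2],1),cv2.boundingRect(b))
print((np.array([.5019,-.3776,.275])-t[:3,3])@t[:3,:3]*1000)
```

```text
[[-9.982e-01  1.300e-03  6.030e-02  4.684e-01]
 [-6.030e-02 -6.000e-04 -9.982e-01 -9.710e-02]
 [-1.300e-03 -1.000e+00  6.000e-04  2.771e-01]
 [ 0.000e+00  0.000e+00  0.000e+00  1.000e+00]] 183.45710914750074 0.10320191035449365
crate [ 0.4984 -0.3027] size [0.1094 0.2297] angle 2.63 bbox px (410, 138, 230, 113) th 167.0
[ 0.5423 -0.0692] [0.0288 0.0707] 3.5 (124, 69, 237, 100)
[ 0.4858 -0.0962] [0.0447 0.0095] 3.4 (308, 232, 28, 117)
[ 0.5066 -0.0732] [0.0308 0.0052] 0.8 (249, 187, 17, 89)
[ 0.5043 -0.0312] [0.0078 0.0311] 85.3 (120, 188, 25, 88)
[ 0.542  -0.0456] [0.0093 0.0037] 2.8 (161, 100, 15, 33)
[ 0.4621 -0.2108] [0.0011 0.0507] 89.9 (600, 306, 40, 116)
[ 0.5513 -0.087 ] [0.0039 0.0018] 9.3 (301, 85, 7, 15)
[-16.56456698   2.3146673  282.02596084]
```

{"api": "apply_moves", "payload": {"moves": [[1, -2.4, 0, 40.3, 0, -0.8, 0], [1, -2.4, 0, 40.3, 0, 0, 0], [1, -2.4, 0, 40.3, 0, 0, 0], [1, -2.4, 0, 40.3, 0, 0, 0], [1, -2.4, 0, 40.3, 0, 0, 0], [1, -2.4, 0, 40.3, 0, 0, 0], [1, -2.4, 0, 40.3, 0, 0, 0], [1, 0, 0, 0, 0, 0, 0], [1, 0, 0, 0, 0, 0, 0], [1, 0, 0, 0, 0, 0, 0]]}}

```text
time: 23.85
tool_pos: [0.505, -0.376, 0.2747]
tool_rot: [0.026, -0.027, 0.707, -0.706]
contact_force: [0.9, -1.0, 0.0]
gripper_width: 0.109
```

Run:
```python
from crate import *
t=tool_T();print(t.round(4),np.degrees(np.arctan2(t[1,0],t[0,0]))%360,manip.state()['gripper_width'])
a,K,T=grab("wrist","w12");crate("w12")
print((np.array([.5019,-.3776,.128])-t[:3,3])@t[:3,:3]*1000)
cv2.imwrite("pics/w12s.png",a)
```

```text
[[-0.9972 -0.0019  0.0749  0.505 ]
 [-0.0749  0.0022 -0.9972 -0.376 ]
 [ 0.0018 -1.     -0.0024  0.2747]
 [ 0.      0.      0.      1.    ]] 184.29387487963794 0.10892912632558839
crate [ 0.4998 -0.3028] size [0.1127 0.2296] angle 2.64 bbox px (128, 154, 238, 116) th 206.0
[  3.00009585 146.71360703   1.73974929]
```

View pics/w12s.png

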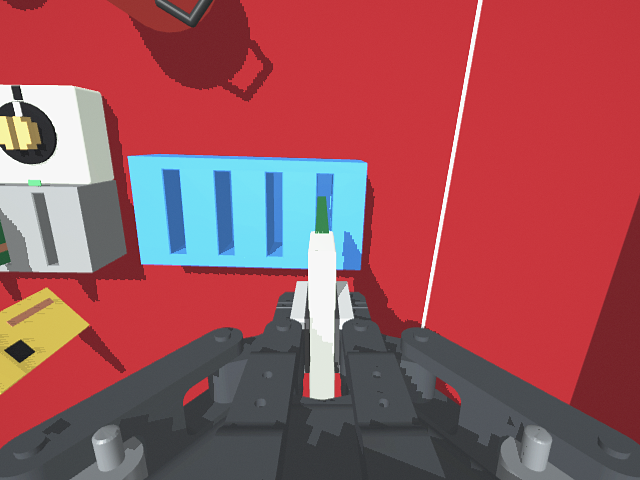

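Card is above the far slot and clear of the others. Correcting yaw, then lowering and releasing.

{"api": "apply_moves", "payload": {"moves": [[1, 3, 0, 1.7, 0, 1.7, 0], [1, 0, 30, 0, 0, 0, 0], [1, 0, 35, 0, 0, 0, 0], [1, 0, 25, 0, 0, 0, 0], [1, 0, 25, 0, 0, 0, 0], [1, 0, 20, 0, 0, 0, 0], [1, 0, 10, 0, 0, 0, 0], [1, 0, 0, 0, 0, 0, 0], [0.6, 0, 0, 0, 0, 0, 0], [0.2, 0, 0, 0, 0, 0, 0], [0.2, 0, 0, 0, 0, 0, 0], [0.2, 0, 0, 0, 0, 0, 0], [0.2, 0, 0, 0, 0, 0, 0], [0.2, 0, -20, 0, 0, 0, 0], [0.2, 0, -40, 0, 0, 0, 0], [0.2, 0, -45, 0, 0, 0, 0], [0.2, 0, -45, 0, 0, 0, 0], [0.2, 0, -20, 0, 0, 0, 0], [0.2, 0, 0, 0, 0, 0, 0], [0.2, 0, 0, 0, 0, 0, 0]]}}

```text
time: 25.9
tool_pos: [0.5026, -0.379, 0.301]
tool_rot: [0.016, -0.016, 0.707, -0.707]
contact_force: [-0.2, 0.1, 0.1]
gripper_width: 0.4
```

Run:
```python
from crate import *
t=tool_T();print(t.round(4),np.degrees(np.arctan2(t[1,0],t[0,0]))%360,manip.state()['gripper_width'])
a,K,T=grab("wrist","w13");crate("w13")
w=mask(a,(0,0,190),(180,50,255))
for b in blobs(w,150):
    r=cv2.minAreaRect(cast(b[:,0],.14,K,T)[:,:2].astype(np.float32));print(np.round(r[0],4),np.round(r[1],4),round(r[2],1),cv2.boundingRect(b))
print((np.array([.4647,-.0463,.125])-t[:3,3])@t[:3,:3]*1000)
```

```text
[[-0.999  -0.      0.0448  0.5026]
 [-0.0448  0.     -0.999  -0.379 ]
 [ 0.     -1.     -0.      0.301 ]
 [ 0.      0.      0.      1.    ]] 182.56616478207468 0.4004881316526956
crate [ 0.4828 -0.395 ] size [0.0188 0.0677] angle 88.39 bbox px (325, 197, 19, 61) th 206.0
[ 0.5622 -0.1591] [0.0707 0.1028] 3.5 (0, 95, 123, 93)
[ 0.4888 -0.1473] [0.071  0.0781] 3.5 (0, 189, 107, 80)
[ 0.5027 -0.3762] [0.0718 0.0106] 2.1 (312, 184, 13, 82)
[ 0.5424 -0.4726] [0.0028 0.267 ] 89.9 (416, 0, 47, 328)
[ 0.4259 -0.3299] [0.0149 0.05  ] 77.9 (253, 282, 26, 48)
[ 0.4299 -0.4347] [0.0511 0.0143] 16.7 (365, 282, 25, 49)
[  22.93360392  175.98260292 -334.03840392]
```

{"api": "apply_moves", "payload": {"moves": [[0.2, 2.2, 0, -41.8, 0, -0.9, 0], [0.2, 2.2, 0, -41.8, 0, 0, 0], [0.2, 2.2, 0, -41.8, 0, 0, 0], [0.2, 2.2, 0, -41.8, 0, 0, 0], [0.2, 2.2, 0, -41.8, 0, 0, 0], [0.2, 2.2, 0, -41.8, 0, 0, 0], [0.2, 2.2, 0, -41.8, 0, 0, 0], [0.2, 2.2, 0, -41.8, 0, 0, 0], [0.2, 0, 40, 0, 0, 0, 0], [0.2, 0, 40, 0, 0, 0, 0], [0.2, 0, 20, 0, 0, 0, 0], [0.2, 0, 0, 0, 0, 0, 0], [0.2, 0, 0, 0, 0, 0, 0]]}}

```text
time: 27.25
tool_pos: [0.4648, -0.0461, 0.2]
tool_rot: [0.02, -0.022, 0.707, -0.706]
contact_force: [-0.4, -0.1, 1.2]
gripper_width: 0.4
```

Run:
```python
from h import *
t=tool_T();print(t.round(4),np.degrees(np.arctan2(t[1,0],t[0,0]))%360)
print((np.array([.4647,-.0463,.125])-t[:3,3])@t[:3,:3]*1000)
```

```text
[[-9.982e-01 -2.800e-03  6.040e-02  4.648e-01]
 [-6.040e-02  8.000e-04 -9.982e-01 -4.610e-02]
 [ 2.800e-03 -1.000e+00 -9.000e-04  2.000e-01]
 [ 0.000e+00  0.000e+00  0.000e+00  1.000e+00]] 183.4614682474185
[-0.11351137 75.03494757  0.26870788]
```

{"api": "apply_moves", "payload": {"moves": [[0.2, 0, 35, 0, 0, 0, 0], [0.2, 0, 25, 0, 0, 0, 0], [0.2, 0, 15, 0, 0, 0, 0], [0.2, 0, 0, 0, 0, 0, 0], [1, 0, 0, 0, 0, 0, 0], [1, 0, 0, 0, 0, 0, 0], [1, 0, 0, 0, 0, 0, 0], [1, 0, 0, 0, 0, 0, 0], [1, 0, 0, 0, 0, 0, 0], [1, 0, 0, 0, 0, 0, 0], [1, 0, -15, 0, 0, 0, 0], [1, 0, -35, 0, 0, 0, 0], [1, 0, -35, 0, 0, 0, 0], [1, 0, -35, 0, 0, 0, 0], [1, 0, -35, 0, 0, 0, 0], [1, 0, 0, 0, 0, 0, 0]]}}

```text
time: 28.85
tool_pos: [0.4678, -0.0469, 0.2879]
tool_rot: [-0.025, 0.018, -0.706, 0.708]
contact_force: [-0.1, -0.6, -0.5]
gripper_width: 0.106
```

{"api": "apply_moves", "payload": {"moves": [[1, -3.2, 0, 40.4, 0, 0.85, 0], [1, -3.2, 0, 40.4, 0, 0, 0], [1, -3.2, 0, 40.4, 0, 0, 0], [1, -3.2, 0, 40.4, 0, 0, 0], [1, -3.2, 0, 40.4, 0, 0, 0], [1, -3.2, 0, 40.4, 0, 0, 0], [1, -3.2, 0, 40.4, 0, 0, 0], [1, 0, 0, 0, 0, 0, 0], [1, 0, 0, 0, 0, 0, 0], [1, 0, 0, 0, 0, 0, 0]]}}

```text
time: 29.85
tool_pos: [0.5012, -0.3268, 0.2806]
tool_rot: [0.016, -0.017, 0.707, -0.707]
contact_force: [0.0, 0.0, -0.4]
gripper_width: 0.106
```

Run:
```python
from crate import *
t=tool_T();print(t.round(4),np.degrees(np.arctan2(t[1,0],t[0,0]))%360,manip.state()['gripper_width'])
a,K,T=grab("wrist","w14")
def full(a,K,T):
    m=mask(a,(85,80,60),(120,255,255));n=cv2.morphologyEx(m,cv2.MORPH_CLOSE,np.ones((15,15)));b=blobs(n)[0]
    h=cv2.convexHull(b)[:,0];r=cv2.minAreaRect(cast(h,.065,K,T)[:,:2].astype(np.float32));print('crate full',np.round(r[0],4),np.round(r[1],4),round(r[2],2))
full(a,K,T);full(*load("w12"))
w=mask(a,(0,0,190),(180,50,255))
for b in blobs(w,300):
    for z in(.14,.29):
        r=cv2.minAreaRect(cast(b[:,0],z,K,T)[:,:2].astype(np.float32));print(z,np.round(r[0],4),np.round(r[1],4),round(r[2],1),cv2.boundingRect(b))
print((np.array([.4997,-.3277,.128])-t[:3,3])@t[:3,:3]*1000)
b,_,_=grab("scene","s14");cv2.imwrite("pics/v14.png",np.hstack([cv2.resize(a,(400,300)),cv2.resize(b[150:350,60:327],(400,300))]))
```

```text
[[-9.989e-01 -8.000e-04  4.620e-02  5.012e-01]
 [-4.620e-02  1.000e-03 -9.989e-01 -3.268e-01]
 [ 8.000e-04 -1.000e+00 -1.100e-03  2.806e-01]
 [ 0.000e+00  0.000e+00  0.000e+00  1.000e+00]] 182.64913737545263 0.10601471751659372
crate full [ 0.5001 -0.3031] [0.1117 0.2297] 2.62
crate full [ 0.4999 -0.303 ] [0.1129 0.2299] 2.63
0.14 [ 0.561  -0.1275] [0.0686 0.1093] 3.5 (0, 93, 140, 98)
0.29 [ 0.5659 -0.2392] [0.0296 0.0471] 3.5 (0, 93, 140, 98)
0.14 [ 0.4513 -0.329 ] [0.098  0.0226] 2.6 (308, 233, 28, 108)
0.29 [ 0.5186 -0.3261] [0.0423 0.0098] 2.6 (308, 233, 28, 108)
0.14 [ 0.503  -0.3772] [0.0721 0.0124] 5.8 (376, 188, 17, 87)
0.29 [ 0.5409 -0.3469] [0.0311 0.0054] 5.8 (376, 188, 17, 87)
0.14 [ 0.5363 -0.4522] [0.0026 0.2647] 89.9 (457, 0, 64, 345)
0.29 [ 0.5553 -0.3793] [0.0011 0.1142] 89.9 (457, 0, 64, 345)
[  1.41071563 152.61448811   1.03975755]
```

View pics/v14.png

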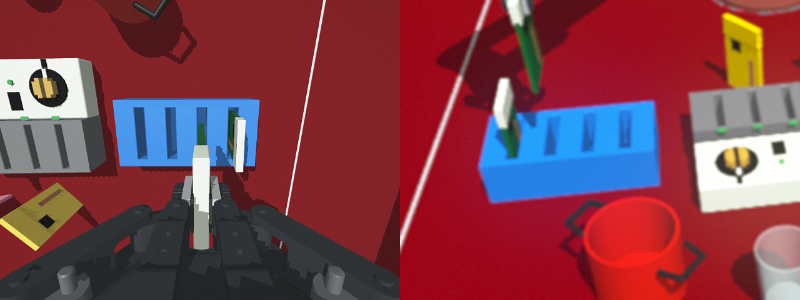

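First card stands fully down in the far slot and the crate hasn't moved. Lowering the second.

{"api": "apply_moves", "payload": {"moves": [[1, 1.4, 0, 1, 0, 0, 0], [1, 0, 35, 0, 0, 0, 0], [1, 0, 35, 0, 0, 0, 0], [1, 0, 25, 0, 0, 0, 0], [1, 0, 25, 0, 0, 0, 0], [1, 0, 20, 0, 0, 0, 0], [1, 0, 10, 0, 0, 0, 0], [1, 0, 0, 0, 0, 0, 0], [0.6, 0, 0, 0, 0, 0, 0], [0.3, 0, 0, 0, 0, 0, 0], [0.2, 0, 0, 0, 0, 0, 0], [0.2, 0, 0, 0, 0, 0, 0], [0.2, 0, 0, 0, 0, 0, 0], [0.2, 0, -20, 0, 0, 0, 0], [0.2, 0, -40, 0, 0, 0, 0], [0.2, 0, -45, 0, 0, 0, 0], [0.2, 0, -45, 0, 0, 0, 0], [0.2, 0, -20, 0, 0, 0, 0], [0.2, 0, 0, 0, 0, 0, 0], [0.2, 0, 0, 0, 0, 0, 0]]}}

```text
time: 31.95
tool_pos: [0.5, -0.3287, 0.301]
tool_rot: [0.016, -0.016, 0.707, -0.707]
contact_force: [-0.0, -1.0, -0.8]
gripper_width: 0.399
```

Run:
```python
from h import *
t=tool_T();print(t.round(4),manip.state()['gripper_width'])
a,K,T=grab("wrist","w15")
for b in blobs(mask(a,(0,0,190),(180,50,255)),300):
    r=cv2.minAreaRect(cast(b[:,0],.14,K,T)[:,:2].astype(np.float32));print(np.round(r[0],4),np.round(r[1],4),round(r[2],1),cv2.boundingRect(b))
```

```text
[[-0.999  -0.      0.0457  0.5   ]
 [-0.0457  0.     -0.999  -0.3287]
 [ 0.     -1.     -0.      0.301 ]
 [ 0.      0.      0.      1.    ]] 0.3994117344528376
[ 0.5601 -0.1188] [0.0702 0.123 ] 3.5 (0, 95, 148, 93)
[ 0.5027 -0.3751] [0.0727 0.0128] 2.9 (367, 183, 18, 83)
[ 0.4997 -0.3297] [0.0727 0.0094] 2.9 (317, 184, 12, 83)
[ 0.5403 -0.456 ] [0.0029 0.2693] 89.9 (450, 0, 60, 330)
[ 0.4268 -0.3846] [0.0501 0.0143] 16.7 (365, 283, 25, 48)
```

{"api": "apply_moves", "payload": {"moves": [[0.2, 2.05, 0, -42.6, 0, -0.85, 0], [0.2, 2.05, 0, -42.6, 0, 0, 0], [0.2, 2.05, 0, -42.6, 0, 0, 0], [0.2, 2.05, 0, -42.6, 0, 0, 0], [0.2, 2.05, 0, -42.6, 0, 0, 0], [0.2, 2.05, 0, -42.6, 0, 0, 0], [0.2, 2.05, 0, -42.6, 0, 0, 0], [0.2, 2.05, 0, -42.6, 0, 0, 0], [0.2, 2.05, 0, -42.6, 0, 0, 0], [0.2, 0, 40, 0, 0, 0, 0], [0.2, 0, 40, 0, 0, 0, 0], [0.2, 0, 20, 0, 0, 0, 0], [0.2, 0, 0, 0, 0, 0, 0], [0.2, 0, 0, 0, 0, 0, 0]]}}

```text
time: 33.4
tool_pos: [0.4583, 0.0529, 0.2]
tool_rot: [0.02, -0.022, 0.707, -0.707]
contact_force: [-0.4, 0.8, 0.3]
gripper_width: 0.398
```

Run:
```python
from h import *
t=tool_T();print(t.round(4),np.degrees(np.arctan2(t[1,0],t[0,0]))%360)
print((np.array([.4585,.0533,.125])-t[:3,3])@t[:3,:3]*1000)
```

```text
[[-9.982e-01 -3.000e-03  6.030e-02  4.583e-01]
 [-6.030e-02  2.000e-04 -9.982e-01  5.290e-02]
 [ 2.900e-03 -1.000e+00 -4.000e-04  2.000e-01]
 [ 0.000e+00  0.000e+00  0.000e+00  1.000e+00]] 183.45944001498808
[-0.41449154 75.00858613 -0.34710406]
```

{"api": "apply_moves", "payload": {"moves": [[0.2, 0, 35, 0, 0, 0, 0], [0.2, 0, 25, 0, 0, 0, 0], [0.2, 0, 15, 0, 0, 0, 0], [0.2, 0, 0, 0, 0, 0, 0], [1, 0, 0, 0, 0, 0, 0], [1, 0, 0, 0, 0, 0, 0], [1, 0, 0, 0, 0, 0, 0], [1, 0, 0, 0, 0, 0, 0], [1, 0, 0, 0, 0, 0, 0], [1, 0, 0, 0, 0, 0, 0], [1, 0, -15, 0, 0, 0, 0], [1, 0, -35, 0, 0, 0, 0], [1, 0, -35, 0, 0, 0, 0], [1, 0, -35, 0, 0, 0, 0], [1, 0, -35, 0, 0, 0, 0], [1, 0, 0, 0, 0, 0, 0]]}}

```text
time: 35.0
tool_pos: [0.4614, 0.0528, 0.2879]
tool_rot: [-0.025, 0.018, -0.706, 0.707]
contact_force: [0.9, -0.8, -0.2]
gripper_width: 0.106
```

{"api": "apply_moves", "payload": {"moves": [[1, -3, 0, 41.5, 0, 0.85, 0], [1, -3, 0, 41.5, 0, 0, 0], [1, -3, 0, 41.5, 0, 0, 0], [1, -3, 0, 41.5, 0, 0, 0], [1, -3, 0, 41.5, 0, 0, 0], [1, -3, 0, 41.5, 0, 0, 0], [1, -3, 0, 41.5, 0, 0, 0], [1, -3, 0, 41.5, 0, 0, 0], [1, 0, 0, 0, 0, 0, 0], [1, 0, 0, 0, 0, 0, 0], [1, 0, 0, 0, 0, 0, 0]]}}

```text
time: 36.1
tool_pos: [0.4986, -0.2767, 0.2806]
tool_rot: [0.016, -0.017, 0.707, -0.707]
contact_force: [-0.5, 0.2, -0.2]
gripper_width: 0.105
```

Run:
```python
from h import *
t=tool_T();print(t.round(4),np.degrees(np.arctan2(t[1,0],t[0,0]))%360,manip.state()['gripper_width'])
a,K,T=grab("wrist","w16")
m=mask(a,(85,80,60),(120,255,255));n=cv2.morphologyEx(m,cv2.MORPH_CLOSE,np.ones((15,15)));b=blobs(n)[0]
r=cv2.minAreaRect(cast(cv2.convexHull(b)[:,0],.065,K,T)[:,:2].astype(np.float32));print('crate full',np.round(r[0],4),np.round(r[1],4),round(r[2],2))
for b in blobs(mask(a,(0,0,190),(180,50,255)),300):
    r=cv2.minAreaRect(cast(b[:,0],.14,K,T)[:,:2].astype(np.float32));print(np.round(r[0],4),np.round(r[1],4),round(r[2],1),cv2.boundingRect(b))
print((np.array([.4973,-.2777,.128])-t[:3,3])@t[:3,:3]*1000)
```

```text
[[-9.989e-01 -9.000e-04  4.630e-02  4.986e-01]
 [-4.630e-02  1.000e-03 -9.989e-01 -2.767e-01]
 [ 8.000e-04 -1.000e+00 -1.000e-03  2.806e-01]
 [ 0.000e+00  0.000e+00  0.000e+00  1.000e+00]] 182.65219677642293 0.10489390165921829
crate full [ 0.4997 -0.303 ] [0.1117 0.2296] 2.61
[ 0.5592 -0.0957] [0.0682 0.1454] 3.5 (0, 93, 187, 98)
[ 0.4381 -0.2791] [0.0871 0.0219] 3.2 (308, 252, 27, 94)
[ 0.5017 -0.382 ] [0.0692 0.0093] 2.9 (443, 191, 20, 84)
[ 0.4981 -0.3298] [0.0686 0.0095] 3.2 (380, 193, 16, 83)
[ 0.5264 -0.4348] [0.0025 0.2823] 89.9 (490, 0, 80, 362)
[  1.20441734 152.645904     1.1271867 ]
```

{"api": "apply_moves", "payload": {"moves": [[1, 1.2, 0, 1.1, 0, 0, 0], [1, 0, 35, 0, 0, 0, 0], [1, 0, 35, 0, 0, 0, 0], [1, 0, 25, 0, 0, 0, 0], [1, 0, 25, 0, 0, 0, 0], [1, 0, 20, 0, 0, 0, 0], [1, 0, 10, 0, 0, 0, 0], [1, 0, 0, 0, 0, 0, 0], [0.6, 0, 0, 0, 0, 0, 0], [0.3, 0, 0, 0, 0, 0, 0], [0.2, 0, 0, 0, 0, 0, 0], [0.2, 0, 0, 0, 0, 0, 0], [0.2, 0, 0, 0, 0, 0, 0], [0.2, 0, -20, 0, 0, 0, 0], [0.2, 0, -40, 0, 0, 0, 0], [0.2, 0, -45, 0, 0, 0, 0], [0.2, 0, -45, 0, 0, 0, 0], [0.2, 0, -20, 0, 0, 0, 0], [0.2, 0, 0, 0, 0, 0, 0], [0.2, 0, 0, 0, 0, 0, 0]]}}

```text
time: 38.15
tool_pos: [0.4976, -0.2787, 0.301]
tool_rot: [0.016, -0.016, 0.707, -0.707]
contact_force: [-0.2, 0.1, -0.7]
gripper_width: 0.401
```

{"api": "apply_moves", "payload": {"moves": [[0.2, 30, 0, 0, 0, 0, 0], [0.2, 30, 0, 0, 0, 0, 0], [0.2, 30, 0, 0, 0, 0, 0], [0.2, 0, 0, 0, 0, 0, 0], [0.2, 0, 0, 0, 0, 0, 0], [0.2, 0, 0, 0, 0, 0, 0], [0.2, 0, 0, 0, 0, 0, 0]]}}

```text
time: 38.85
tool_pos: [0.4083, -0.2826, 0.3005]
tool_rot: [0.016, -0.017, 0.707, -0.707]
contact_force: [0.3, 0.9, -0.6]
gripper_width: 0.402
```

Run:
```python
from dials import *
b,Ks,Ts=grab("scene","s17");a,K,T=grab("wrist","w17")
print(tool_T()[:3,3],manip.state()['contact_force'])
for x in blobs(mask(a,(0,0,190),(180,50,255)),300):
    r=cv2.minAreaRect(cast(x[:,0],.14,K,T)[:,:2].astype(np.float32));print(np.round(r[0],4),np.round(r[1],4),round(r[2],1))
cv2.imwrite("pics/v17.png",cv2.resize(b[120:360,80:520],(800,436)))
```

```text
[ 0.40828049 -0.28268106  0.30095926] [ 0.70861303 -0.65321228  0.11851247]
[ 0.5353 -0.0969] [0.0669 0.1425] 2.6
[ 0.501  -0.3784] [0.0686 0.0096] 2.9
[ 0.498  -0.3293] [0.0688 0.0094] 3.2
[ 0.4953 -0.2784] [0.068  0.0093] 2.9
[ 0.4452 -0.4409] [0.0025 0.2785] 90.0
```

View pics/v17.png

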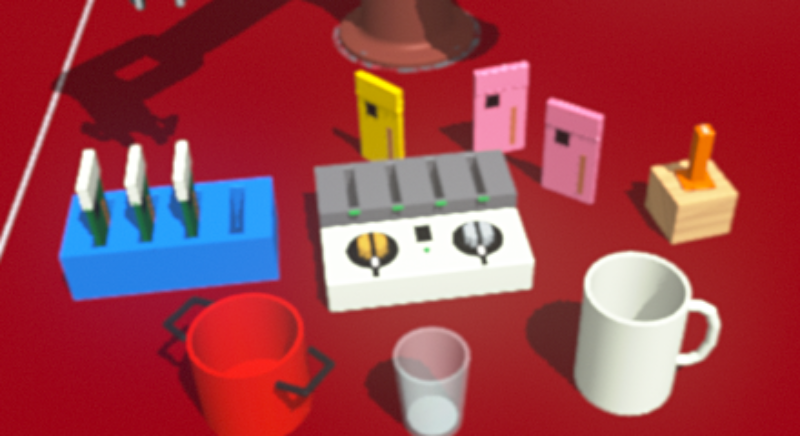

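All three cards are upright at equal height in the crate, both pointers are on their marks and the tool is in its stand. The dock is empty, the bystanders haven't moved, and the arm is clear. Handing in.

```bash
python3 -c "
from plant import manip
print(manip.job_done())"
```

```text
the job is handed in; nothing more can be done
None
```

The job is done and handed in at about 39 s of the 200 s allowed; the hand-in gives no verdict.

- **Trimmers:** I turned the wet screw by about 32° and the dry screw by about 74°, using only the tool. Wet measured within about 1° of its mark in a wrist view, and dry within about 1° with the blade still in its slot. The last views show both pointers at their marks.
- **Tool:** it is back in the stand, flange seated and upright, in the wrist and scene views.
- **Cards:** only three were present, and each is in its own crate slot. The last wrist picture puts their top strips within 1–2 mm of the slot centres, at the height expected for fully seated cards. They look vertical in the scene view.
- **Bystanders and crate:** the tumbler, jug, pot and pink and yellow look-alikes look undisturbed. The crate measured in the same place throughout, within about 2 mm, so I saw no knock.

No final check failed. One yaw correction of under 1° went the wrong way before the first card was placed; I saw it in the measured pose and corrected it before lowering.

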